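Put the test weights back in their cases after a scale check

ROBOT

A 6-joint arm with a two-finger parallel gripper is mounted at the origin on a cart in front of the work surface, level with it; the furniture and walls round the work are solid. World frame = base frame: x ahead of the robot, y to its left, z up, the work surface at z = 0. Lengths are in mm, angles in rad, forces in N, time in s.
With the tool pointing down it reaches from about 400 to 925 mm from the base axis. Payload 12.5 kg.
Tool frame: the origin (TCP) lies midway between the tips of the shut fingers; the grasp point (between the pads) lies 19 mm behind it; z points along the fingers, y is the line along which they close (so a half turn about z gives the same grasp; the last joint's range is limited). The gripper opens to 95 mm and grips with 3 to 60 N. Pads are 20 mm wide; open, the fingers measure 119 mm over their backs; the gripper's body (75 mm by 180 mm) begins 59 mm behind the grasp point.
Start: joints at [1.039, 0.491, 1.559, -0, 1.092, -0.106], TCP at [258.143, 569.221, 183.461] pointing down, gripper open.
Joint ranges: [-3.1, 3.1], [-0.84, 2.19], [0.05, 2.79], [-1.13, 4.28], [0.06, 2.93], [-2.69, 2.69]. Speed limits (rad/s): [2.22, 2.22, 2.79, 3.14, 3.14, 3.14].

INTERFACE

Orientations are given as [roll, pitch, yaw] about the fixed x, y, z axes, in that order (R = Rz(yaw) Ry(pitch) Rx(roll)).
In Python, from cell import * gives the robot as it stands. The module is installed in compiled form; this text tells all that it offers.
- The arm moves only by the tool arm_command, never from a script. Its arguments are lists of equal length, an entry for each row: "delta_pos": the shift along the world's x, y, z in units of 250 mm (1.0 is 250 mm), a list of three; "delta_rot": the turn, a rotation vector about the world's x, y, z in units of 90 degrees (1.0 is 90 degrees), a list of three; "claw": the closure, from 0 (fully open) to 1 (shut). In form: {"delta_pos": [[tx, ty, tz], ...], "delta_rot": [[wx, wy, wz], ...], "claw": [claw, ...]}. A call has exactly 5 rows; each row is the pose to reach, as a shift and turn from the pose commanded when the call began; what a row does not reach only later rows make up. A row lasts 1/12 s, in which the tool goes at most 41.7 mm and 7.16 degrees, less where a joint would pass 70% of its speed; a pose out of reach is approached as far as the arm can. A call with a number of a shift or a turn outside -1 to 1 is refused whole. A call with a gripper value outside its range is refused whole. The fingers move at their own pace and stop on an object; the grip force is fixed at half the most. Time passes only in rows, so rows that repeat a pose let the fingers close, or fill a call up. It gives the time, the measured TCP pose, the force, the opening and the grip force at its end, in the units of the state.
- state(): the state, without advancing time (a new reading comes with each control period).
- read_camera(name): name is "scene" or "top" or "wrist"; returns the picture (384x512x3 uint8, red, green, blue); there is no depth.
- calibration(name): a dict with "camera_matrix" (3x3 intrinsics, pixels), "T" (4x4, takes a point from camera to world coordinates). Camera axes: x right, y down, z forward; pixel columns grow to the right and rows downward; lengths in mm; the calibration is good to about 2 mm. The wrist camera is an equidistant fisheye: a pixel r from the principal point sees the ray r / f radians off the axis. A picture is of the moment at which its call begins: read the wrist's pose just before it. calibration takes no time and is no camera call; for the wrist camera it gives the pose at the moment of the call.
- job_done(): hands the job in; it is judged then, once.
The state is a dict: "t": time; "joints": joint angles; "qvel": joint speeds; "tau": joint torques, N m; "eef_pos": TCP position; "tcp_rot": TCP orientation; "ft_force": force on the tool from outside, world axes, zero at the start; "moment": the same for the moment, N m; "opening": opening from 0.0 (shut) to 1.0 (fully open); "grip_force": force on a finger pad.
Only numpy, scipy, OpenCV 4.12 (cv2) and the standard library are available. Lean on these libraries where they do the work, as an engineer would, in place of code of your own. Each camera call takes 0.05 s, during which the arm holds its last target. There are 200 camera calls.

TASK

The bench scale has been checked and its five test weights are still piled on the pan in two stacks. Take the stacks apart and stand each weight upright in the black case base whose well is its size, right down on the felt. They are precision weights, so do not drop any or tip any over.

Things in the scene. Friction and masses are not known exactly. Their poses are not given: they have to be found in the camera images.
- weight_a: Largest of five loose steel test weights: upright cylinder, 69 mm in diameter, 30 mm tall, a fine groove round its waist, a tiny brass plug in its flat top. Origin: centre of its underside; z up. Starts in one of two piles (wider weights below) on the bench scale's flat pan, 46 mm above the table. The piles stand about 0.1 m apart, side by side, and are 62 and 92 mm tall.
- weight_b: Second-largest of five loose steel test weights: upright cylinder, 58 mm in diameter, 30 mm tall, a fine groove round its waist, a tiny brass plug in its flat top. Origin: centre of its underside; z up. Starts in one of two piles (wider weights below) on the bench scale's flat pan, 46 mm above the table. The scale (208 x 206 x 46 mm, fixed) stands among the cases.
- weight_c: Middle of five loose steel test weights: upright cylinder, 47 mm in diameter, 32 mm tall, a fine groove round its waist, a tiny brass plug in its flat top. Origin: centre of its underside; z up. Starts in one of two piles (wider weights below) on the bench scale's flat pan, 46 mm above the table.
- weight_d: Second-smallest of five loose steel test weights: upright cylinder, 36 mm in diameter, 32 mm tall, a fine groove round its waist, a tiny brass plug in its flat top. Origin: centre of its underside; z up. Starts in one of two piles (wider weights below) on the bench scale's flat pan, 46 mm above the table.
- weight_e: Smallest of five loose steel test weights: upright cylinder, 25 mm in diameter, 30 mm tall, a fine groove round its waist, a tiny brass plug in its flat top. Origin: centre of its underside; z up. Starts in one of two piles (wider weights below) on the bench scale's flat pan, 46 mm above the table.
- case_a: Fixed open case for the 69 mm weight: low round black plastic cup, grey felt floor, 91 mm across its foot. Well 77 mm wide, flared 3 mm more all round in its top 4 mm, 10 mm deep (felt 4 mm, rim 14 mm above origin). Origin: centre of underside, on the table; z up. The cases stand left and right of the scale, centres at least 90 mm apart.
- case_b: Fixed open case for the 58 mm weight: low round black plastic cup, grey felt floor, 80 mm across its foot. Well 66 mm wide, flared 3 mm more all round in its top 4 mm, 10 mm deep (felt 4 mm, rim 14 mm above origin). Origin: centre of underside, on the table; z up. Obstacle: a fixed 260 mm tall tub behind the scale, its rim at least 80 mm farther from the robot than any pile's or case's centre.
- case_c: Fixed open case for the 47 mm weight: low round black plastic cup, grey felt floor, 69 mm across its foot. Well 55 mm wide, flared 3 mm more all round in its top 4 mm, 10 mm deep (felt 4 mm, rim 14 mm above origin). Origin: centre of underside, on the table; z up. Obstacle at the right: a fixed 50 mm thick board, its front edge at least 50 mm beyond the centres of the cases there.
- case_d: Fixed open case for the 36 mm weight: low round black plastic cup, grey felt floor, 58 mm across its foot. Well 44 mm wide, flared 3 mm more all round in its top 4 mm, 10 mm deep (felt 4 mm, rim 14 mm above origin). Origin: centre of underside, on the table; z up.
- case_e: Fixed open case for the 25 mm weight: low round black plastic cup, grey felt floor, 47 mm across its foot. Well 33 mm wide, flared 3 mm more all round in its top 4 mm, 10 mm deep (felt 4 mm, rim 14 mm above origin). Origin: centre of underside, on the table; z up.
There are look-alikes about, which are no part of the job. Leave any brown or purple look-alike of the weight_d alone.

How it is judged (in metres and radians):
At the end, for the whole second after the job is handed in: Each of the five weights stands upright (within about 6 degrees) in the well of its own case, within 7 mm of the well's centre and with its underside within 3 mm of the felt floor (4 mm above the case's origin), released and at rest (horizontal distance between weight_a and case_a below 0.007 m and z of weight_a in the frame of case_a below 0.007 m and angle between each of weight_a, weight_b, weight_c, weight_d, weight_e's own z axis and vertical below 0.1 rad and linear speed of each of weight_a, weight_b, weight_c, weight_d, weight_e below 0.02 m/s and contact force between the fingers and weight_a below 0.05 N and horizontal distance between weight_b and case_b below 0.007 m and z of weight_b in the frame of case_b below 0.007 m and contact force between the fingers and weight_b below 0.05 N and horizontal distance between weight_c and case_c below 0.007 m and z of weight_c in the frame of case_c below 0.007 m and contact force between the fingers and weight_c below 0.05 N and horizontal distance between weight_d and case_d below 0.007 m and z of weight_d in the frame of case_d below 0.007 m and contact force between the fingers and weight_d below 0.05 N and horizontal distance between weight_e and case_e below 0.007 m and z of weight_e in the frame of case_e below 0.007 m and contact force between the fingers and weight_e below 0.05 N); the robot touches nothing.
It fails at once if a weight is tipped over (leans more than 45 degrees) (angle between any of weight_a, weight_b, weight_c, weight_d, weight_e's own z axis and vertical above 0.785 rad).
It fails at once if a weight is dropped (moves faster than 0.6 m/s outside the fingers, as after a fall of about 2 cm) ((contact force between the fingers and weight_a below 0.05 N and linear speed of weight_a above 0.6 m/s) or (contact force between the fingers and weight_b below 0.05 N and linear speed of weight_b above 0.6 m/s) or (contact force between the fingers and weight_c below 0.05 N and linear speed of weight_c above 0.6 m/s) or (contact force between the fingers and weight_d below 0.05 N and linear speed of weight_d above 0.6 m/s) or (contact force between the fingers and weight_e below 0.05 N and linear speed of weight_e above 0.6 m/s)).
It also fails if it takes over 120 s, if anything falls off the work surface, if the arm or the gripper's body presses on something with over 40 N, if the wrist force passes 120 N, or if a joint passes its speed limit or range.

## Working session

There is one attempt and no reset: what is moved stays moved. The work goes in short steps, Python scripts to look and compute and a tool call to move; the robot and the scene stay as the last step left them, time stands still between calls to the robot, and variables do not carry over. Pictures are saved under pics/ and viewed, at most 14 in all, crops included, and the job is handed in when it is done.

Besides the shell and the picture viewer there is one more tool, called as a command line: name --argument value ..., lists and objects as JSON in quotes. arm_command: Moves the arm, as the interface text tells. Shifts and turns lie within -1 to 1; 1 stands for 250 mm of shift or 90 degrees of turn. Its arguments: {"type":"object","properties":{"delta_pos":{"type":"array"},"delta_rot":{"type":"array"},"claw":{"type":"array"}},"required":["delta_pos","delta_rot","claw"]}

```bash
mkdir -p pics
python3 - <<'E'
from cell import *
import cv2
s=state();print({k:s[k] for k in('t','eef_pos','tcp_rot','opening','joints')})
for n in('scene','top'):
    im=read_camera(n);cv2.imwrite(f'pics/{n}0.png',im[:,:,::-1])
    c=calibration(n);print(n,c['camera_matrix'],c['T'].round(3) if hasattr(c['T'],'round') else c['T'])
import numpy as np
a=cv2.imread('pics/top0.png');cv2.imwrite('pics/top0b.png',cv2.resize(a,(800,600),interpolation=cv2.INTER_CUBIC))
E
```

```text
{'t': 0.0, 'eef_pos': array([257.99713179, 568.95398617, 182.86593955]), 'tcp_rot': array([-3.14049280e+00, -1.40898210e-04,  2.71575397e+00]), 'opening': 1.002382997632224, 'joints': array([ 1.03937365e+00,  4.91544746e-01,  1.55946406e+00,  2.72725303e-05,
        1.09169243e+00, -1.05596651e-01])}
scene [[469.56343711   0.         255.10844188]
 [  0.         469.56343711 187.06492161]
 [  0.           0.           1.        ]] [[ 8.43000e-01 -2.82000e-01  4.59000e-01 -1.25876e+02]
 [-5.38000e-01 -4.79000e-01  6.93000e-01 -9.06661e+02]
 [ 2.40000e-02 -8.31000e-01 -5.56000e-01  8.12249e+02]
 [ 0.00000e+00  0.00000e+00  0.00000e+00  1.00000e+00]]
top [[382.66349554   0.         248.56657613]
 [  0.         382.66349554 189.95645942]
 [  0.           0.           1.        ]] [[-3.000000e-03 -9.820000e-01  1.870000e-01  2.611060e+02]
 [-1.000000e+00  1.000000e-03 -1.000000e-02 -4.020000e+00]
 [ 1.000000e-02 -1.870000e-01 -9.820000e-01  1.307164e+03]
 [ 0.000000e+00  0.000000e+00  0.000000e+00  1.000000e+00]]
```

View pics/top0b.png

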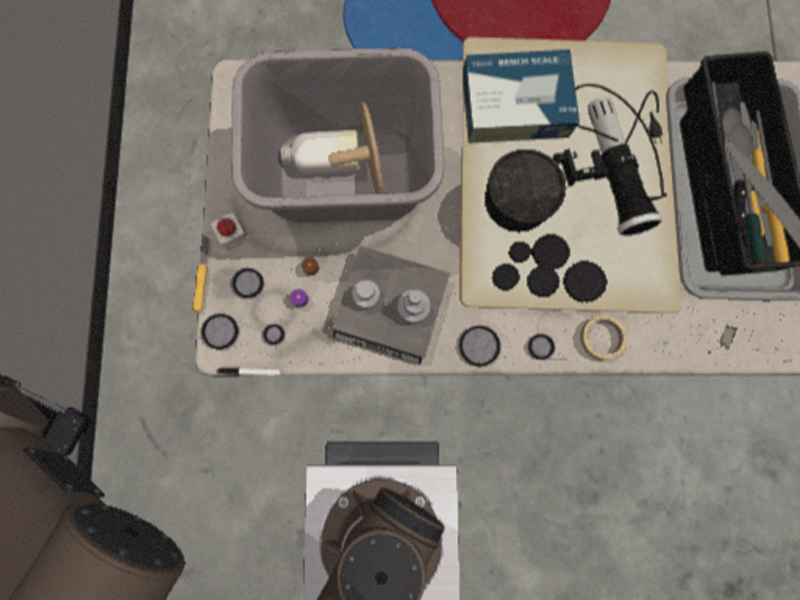

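View pics/scene0.png

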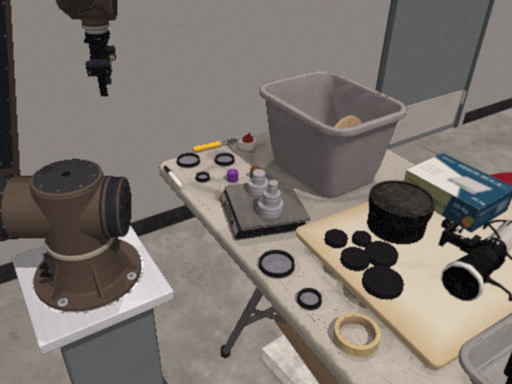

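The top view (800x600) shows cases at (247,283), (220,331), (274,334), (480,345) and (541,346), with piles at (365,293) and (414,303). The brown ball (310,266) and the purple one (299,298) are look-alikes and aren't steel grey, so I'll leave them. Next I'll look at enlarged crops.

Run:
```python
import cv2
a=cv2.imread('pics/top0.png');s=cv2.imread('pics/scene0.png')
c=cv2.resize(a[155:245,120:300],(800,400),interpolation=cv2.INTER_CUBIC)
d=cv2.resize(a[195:245,270:370],(400,200),interpolation=cv2.INTER_CUBIC)
import numpy as np
o=np.zeros((600,800,3),np.uint8);o[:400]=c;o[400:,:400]=d
cv2.imwrite('pics/c1.png',o)
cv2.imwrite('pics/c2.png',cv2.resize(s[140:240,200:320],(720,600),interpolation=cv2.INTER_CUBIC))
```

```text
(no output)
```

View pics/c1.png

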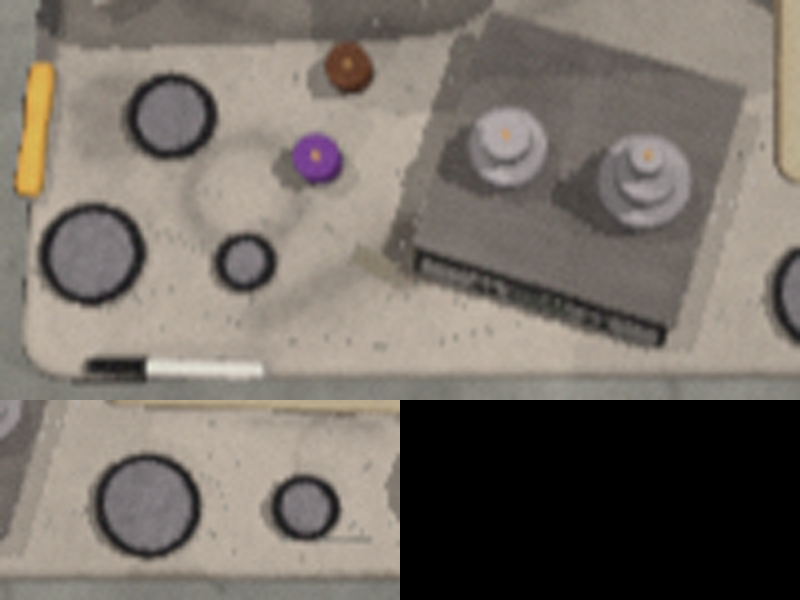

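View pics/c2.png

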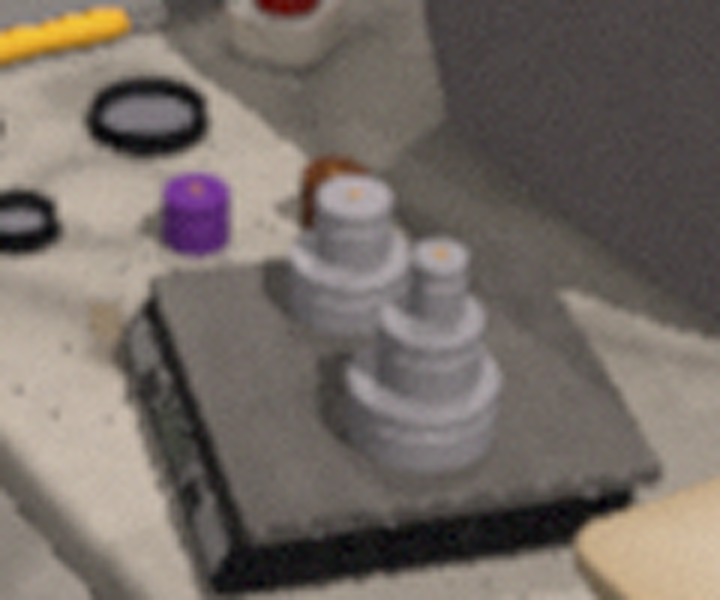

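Crop c1: cases c (172,116), b (92,253) and e (246,263); the lower inset has a (148,505) and d (306,507). By size these are 67, 80, 46, 88 and 58 mm across. Crop c2: the right pile is e on c on a (92 mm) and the left pile is d on b (62 mm). The brown and purple look-alikes stand on the table.

```bash
cat > h.py <<'E'
import numpy as np, cv2
from cell import *
def ray(name,u,v,z,c=None):
    c=c or calibration(name);K=np.array(c['camera_matrix']);T=np.array(c['T'])
    x=(u-K[0,2])/K[0,0];y=(v-K[1,2])/K[1,1]
    if name=='wrist':
        r=np.hypot(x,y);d=np.array([x/r*np.sin(r),y/r*np.sin(r),np.cos(r)]) if r>0 else np.array([0,0,1.])
    else:d=np.array([x,y,1])
    d=T[:3,:3]@d;o=T[:3,3];return o+d*(z-o[2])/d[2]
E
python3 - <<'E'
from h import *
A=lambda u,v:(120+(u+.5)/4.4444-.5,155+(v+.5)/4.4444-.5)
B=lambda u,v:(270+(u+.5)/4-.5,195+(v-400+.5)/4-.5)
for n,p,z in [('case c',A(172,116),12),('b',A(92.5,253.5),12),('e',A(246,263),12),('a',B(148,505),12),('d',B(306,507),12),
 ('w_e top',A(648,155),138),('w_d top',A(505,134),108),('w_a',A(645,182),76),('w_b',A(508,147),76)]:
    print(n,ray('top',*p,z).round(1))
E
```

```text
case c [541.  293.7  12. ]
b [433.5 350.   12. ]
e [425.9 232.6  12. ]
a [ 400.7 -214.8   12. ]
d [ 398.7 -349.3   12. ]
w_e top [485.4 -69.  138. ]
w_d top [506.7  32.1 108. ]
w_a [477.1 -70.   76. ]
w_b [503.5  30.8  76. ]
```

arm_command --delta_pos '[[0.42, -0.56, 0.24], [0.42, -0.56, 0.24], [0.42, -0.56, 0.24], [0.42, -0.56, 0.24], [0.42, -0.56, 0.24]]' --delta_rot '[[0, 0, 0.271], [0, 0, 0.271], [0, 0, 0.271], [0, 0, 0.271], [0, 0, 0.271]]' --claw '[0, 0, 0, 0, 0]'

```text
t: 0.52
eef_pos: [365.0, 426.7, 244.7]
tcp_rot: [3.141, 0.001, -3.139]
ft_force: [-0.4, 0.8, -0.2]
opening: 1.001
grip_force: 0.0
```

arm_command --delta_pos '[[0.42, -0.56, 0.24], [0.42, -0.56, 0.24], [0.42, -0.56, 0.24], [0.42, -0.56, 0.24], [0.42, -0.56, 0.24]]' --delta_rot '[[0, 0, 0], [0, 0, 0], [0, 0, 0], [0, 0, 0], [0, 0, 0]]' --claw '[0, 0, 0, 0, 0]'

```text
t: 0.93
eef_pos: [470.4, 286.2, 304.9]
tcp_rot: [3.141, 0.002, 3.139]
ft_force: [-0.1, 0.4, -0.4]
opening: 0.997
grip_force: 0.0
```

Run:
```python
from h import *
s=state();print(s['t'],s['eef_pos'],s['tcp_rot'],s['joints'])
c=calibration('wrist');im=read_camera('wrist');print(c['T'].round(3),c['camera_matrix'])
np.savez('w1',T=c['T'],K=c['camera_matrix'],im=im)
cv2.imwrite('pics/w1.png',cv2.resize(im[:,:,::-1],(800,600),interpolation=cv2.INTER_CUBIC))
```

```text
0.9333 [470.43743559 286.17886812 304.91777366] [3.14147824e+00 1.84767910e-03 3.13942804e+00] [ 4.26921420e-01  2.80001795e-01  1.56469401e+00 -6.90740958e-04
  1.29516913e+00 -1.14152298e+00]
[[ 3.00000e-03  9.67000e-01  2.54000e-01  3.99496e+02]
 [ 1.00000e+00 -3.00000e-03 -0.00000e+00  2.86552e+02]
 [ 0.00000e+00  2.54000e-01 -9.67000e-01  5.06717e+02]
 [ 0.00000e+00  0.00000e+00  0.00000e+00  1.00000e+00]] [[297.31863964   0.         254.81298776]
 [  0.         297.31863964 194.26931574]
 [  0.           0.           1.        ]]
```

View pics/w1.png

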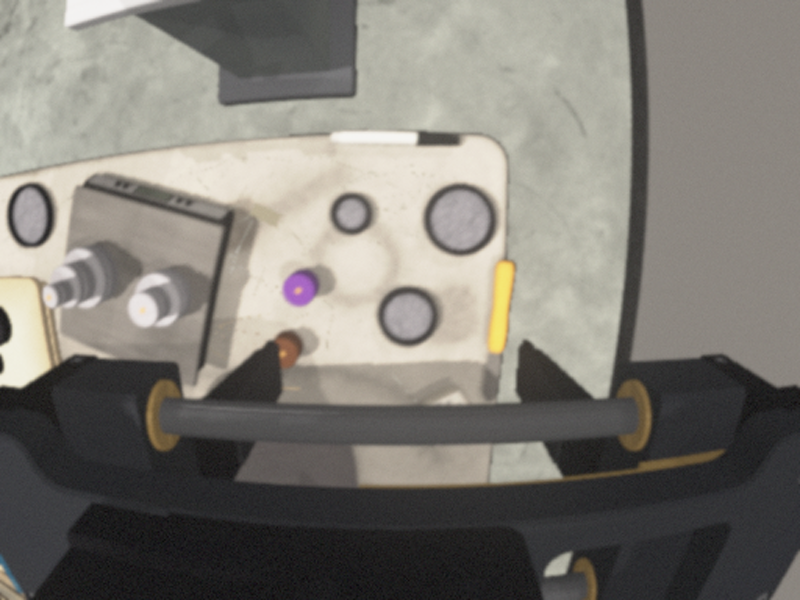

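The wrist view (800x600) shows case e (352,214), case b (460,219) and case c (408,316), with the piles on the left. I'll fit the dark rings in both cameras.

```bash
cat >> h.py <<'E'
def ring(name,im,c,u,v,R=22,z=13,th=75):
    g=cv2.cvtColor(im,cv2.COLOR_RGB2GRAY);u0,v0=max(int(u)-R,0),max(int(v)-R,0)
    p=cv2.resize(g[v0:v0+2*R,u0:u0+2*R],None,fx=4,fy=4,interpolation=cv2.INTER_CUBIC)
    cs,h=cv2.findContours((p<th).astype(np.uint8),cv2.RETR_CCOMP,cv2.CHAIN_APPROX_NONE)
    # inner hole (felt edge) containing the seed
    out=[]
    for k,q in enumerate(cs):
        if len(q)>30 and cv2.pointPolygonTest(q,((u-u0)*4.,(v-v0)*4.),False)>0:
            P=np.array([ray(name,u0+(a+.5)/4-.5,v0+(b+.5)/4-.5,z,c)[:2] for a,b in q[:,0]],np.float32)
            (x,y),ax,_=cv2.fitEllipse(P);out.append(('hole' if h[0][k][3]>=0 else 'outer',round(x,1),round(y,1),np.round(ax,1)))
    return out
E
python3 - <<'E'
from h import *
w=np.load('w1.npz');c=dict(camera_matrix=w['K'],T=w['T'])
for n,u,v in(('e',352,214),('b',460,219),('c',408,316)):print('w',n,ring('wrist',w['im'],c,u*.64,v*.64,26))
im=cv2.imread('pics/top0.png')[:,:,::-1].copy();c=calibration('top')
for n,u,v in(('e',274,334),('b',220,331),('c',247,283),('a',480,345),('d',541,346)):print('t',n,ring('top',im,c,u*.64,v*.64,17))
for n,u,v,z in(('d',148,307,108),('e',57,294,138)):print(n,ray('wrist',u*.64,v*.64,z,dict(camera_matrix=w['K'],T=w['T'])))
E
```

```text
w e []
w b []
w c []
t e [('outer', 426.5, 233.1, array([42.6, 45.3])), ('hole', 427.0, 233.4, array([30.9, 33.2]))]
t b [('outer', 433.1, 350.2, array([75.6, 78.6])), ('hole', 433.5, 350.7, array([64. , 65.7]))]
t c [('outer', 540.5, 294.4, array([65.5, 68.9])), ('hole', 541.0, 294.2, array([52.7, 54.3]))]
t a [('outer', 400.4, -213.9, array([86.2, 89. ])), ('hole', 400.8, -214.1, array([74.7, 76.9]))]
t d [('outer', 398.0, -348.1, array([53.1, 57. ])), ('hole', 398.3, -348.4, array([41.6, 43.3]))]
d [507.18423902  39.7173567  108.        ]
e [485.63371664 -55.33824946 138.        ]
```

arm_command --delta_pos '[[0.06, -0.75, 0], [0.06, -0.75, 0], [0.06, -0.75, 0], [0.06, -0.75, 0], [0.06, -0.75, 0]]' --delta_rot '[[0, 0, 0], [0, 0, 0], [0, 0, 0], [0, 0, 0], [0, 0, 0]]' --claw '[0.3, 0.3, 0.3, 0.3, 0.3]'

```text
t: 1.4
eef_pos: [482.8, 98.8, 303.2]
tcp_rot: [-3.141, -0.001, 3.14]
ft_force: [0.2, 0.2, 0.2]
opening: 0.725
grip_force: 0.0
```

arm_command --delta_pos '[[0, -0.68, 0], [0, -0.68, 0], [0, -0.68, 0], [0, -0.68, 0], [0, -0.68, 0]]' --delta_rot '[[0, 0, 0], [0, 0, 0], [0, 0, 0], [0, 0, 0], [0, 0, 0]]' --claw '[0.3, 0.3, 0.3, 0.3, 0.3]'

```text
t: 1.82
eef_pos: [482.9, -73.1, 302.9]
tcp_rot: [-3.141, -0.001, 3.137]
ft_force: [-0.6, 0.5, -0.1]
opening: 0.703
grip_force: 0.0
```

Run:
```python
from h import *
s=state();print(s['t'],s['eef_pos'],s['tcp_rot'],s['joints'],s['opening'])
c=calibration('wrist');im=read_camera('wrist')
np.savez('w2',T=c['T'],K=c['camera_matrix'],im=im)
cv2.imwrite('pics/w2.png',cv2.resize(im[90:270,100:420][:,:,::-1],(800,450),interpolation=cv2.INTER_CUBIC))
```

```text
1.8167 [482.86143155 -73.09739285 302.93251523] [-3.14070772e+00 -7.67403926e-04  3.13748837e+00] [-2.84930838e-01  1.82370947e-01  1.70198602e+00 -1.11726173e-03
  1.25772795e+00 -1.85127887e+00] 0.7030639194556129
```

View pics/w2.png

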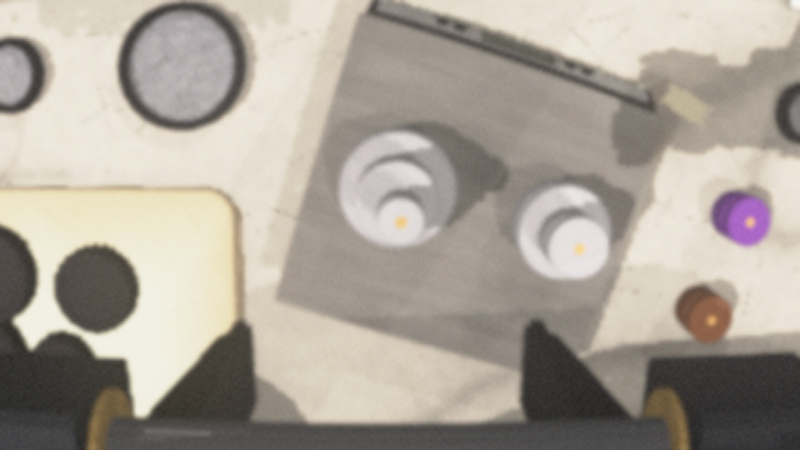

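The crop (800x450) shows e's plug at (401,222), d's plug at (580,248), the rim of a centred at (398,189) and of b at (563,231), and case a at (183,66).

Run:
```python
from h import *
w=np.load('w2.npz');c=dict(camera_matrix=w['K'],T=w['T']);w1=np.load('w1.npz');c1=dict(camera_matrix=w1['K'],T=w1['T'])
f=lambda u,v:(100+(u+.5)/2.5-.5,90+(v+.5)/2.5-.5)
for n,p,z in(('e',(401,222),138),('e top disc',(401,222),138),('d',(580,248),108),('a',(398,189),76),('b',(563,231),76)):print(n,ray('wrist',*f(*p),z,c).round(1))
for n,p,R in(('a',(183,66),32),('d',(12,76),22)):
    print(n,[ring('wrist',w['im'],c,*f(*p),R,th=t) for t in(90,110)])
for n,u,v in(('e',352,214),('b',460,219),('c',408,316)):print('w1',n,[ring('wrist',w1['im'],c1,u*.64,v*.64,28,th=t) for t in (90,110)])
```

```text
e [487.4 -66.3 138. ]
e top disc [487.4 -66.3 138. ]
d [508.4  34.9 108. ]
a [480.4 -67.   76. ]
b [505.6  32.3  76. ]
a [[('outer', 403.6, -211.6, array([83.7, 87. ])), ('hole', 404.2, -211.3, array([77.3, 78.1]))], [('outer', 403.6, -211.5, array([85.6, 89. ])), ('hole', 404.1, -211.2, array([74.8, 75.9]))]]
d [[('outer', 401.3, -344.7, array([51.7, 57.9])), ('hole', 401.3, -344.9, array([42.8, 45.4]))], [('outer', 401.3, -344.6, array([53.2, 59.8])), ('hole', 401.3, -344.9, array([40.4, 43.5]))]]
w1 e [[], [('outer', 429.9, 236.5, array([41.7, 42.4])), ('hole', 430.0, 236.3, array([32.3, 33.7]))]]
w1 b [[], [('outer', 436.4, 352.6, array([74. , 75.9])), ('hole', 436.6, 352.5, array([65. , 65.9]))]]
w1 c [[], [('outer', 543.4, 297.0, array([64.5, 66.3])), ('hole', 543.7, 296.5, array([53.8, 54.8]))]]
```

arm_command --delta_pos '[[0.013, 0.003, -0.15], [0.013, 0.003, -0.3], [0.013, 0.003, -0.45], [0.013, 0.003, -0.58], [0.013, 0.003, -0.66]]' --delta_rot '[[0, 0, 0], [0, 0, 0], [0, 0, 0], [0, 0, 0], [0, 0, 0]]' --claw '[0.4, 0.4, 0.4, 0.4, 0.4]'

```text
t: 2.28
eef_pos: [485.0, -65.8, 135.4]
tcp_rot: [3.14, -0.003, -3.141]
ft_force: [0.6, 0.3, 0.7]
opening: 0.603
grip_force: 0.0
```

arm_command --delta_pos '[[0, 0, -0.03], [0, 0, -0.07], [0, 0, -0.07], [0, 0, -0.07], [0, 0, -0.07]]' --delta_rot '[[0, 0, 0], [0, 0, 0], [0, 0, 0], [0, 0, 0], [0, 0, 0]]' --claw '[0.5, 0.5, 0.5, 0.5, 0.5]'

```text
t: 2.7
eef_pos: [486.9, -67.2, 122.0]
tcp_rot: [-3.141, 0.001, -3.141]
ft_force: [-0.3, -0.0, -0.1]
opening: 0.502
grip_force: 0.0
```

Run:
```python
from h import *
s=state();print(s['t'],s['eef_pos'],s['tcp_rot'],s['opening'])
c=calibration('wrist');im=read_camera('wrist');sc=read_camera('scene')
np.savez('w3',T=c['T'],K=c['camera_matrix'],im=im)
a=cv2.resize(im[120:280,160:360][:,:,::-1],(600,480),interpolation=cv2.INTER_CUBIC)
b=cv2.resize(sc[140:240,235:295][:,:,::-1],(200,333))
o=np.zeros((480,800,3),np.uint8);o[:,:600]=a;o[:333,600:]=b
cv2.imwrite('pics/w3.png',o)
```

```text
2.7 [486.9109801  -67.19544142 121.97699289] [-3.14136167e+00  1.35042218e-03 -3.14119078e+00] 0.5017539023545735
```

View pics/w3.png

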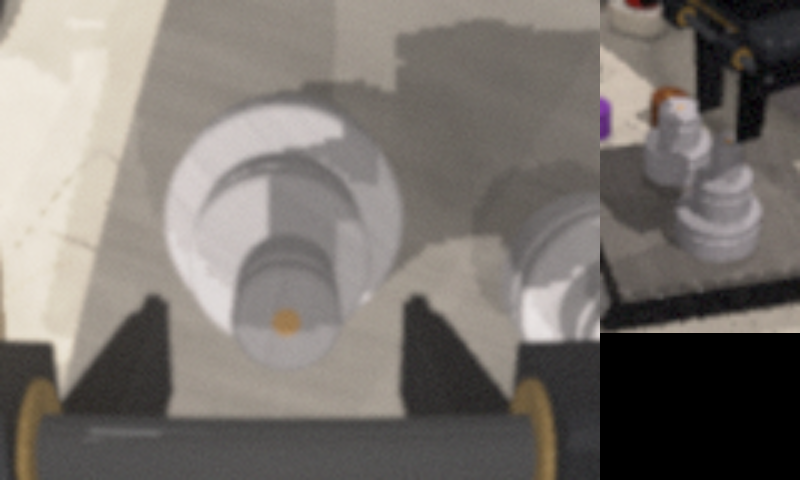

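The crop shows e's plug at (286,321), centred between the fingers' inner edges at x=172 and 402. The scene inset confirms the fingers straddle e.

Run:
```python
from h import *
w=np.load('w3.npz');c=dict(camera_matrix=w['K'],T=w['T'])
f=lambda u,v:(160+(u+.5)/3-.5,120+(v+.5)/3-.5)
for p,z in(((286,321),138),((286,317),138),((170,300),122),((402,297),122),((285,102),76)):print(p,ray('wrist',*f(*p),z,c).round(1))
```

```text
(286, 321) [487.2 -66.8 138. ]
(286, 317) [486.2 -66.8 138. ]
(170, 300) [488.  -94.7 122. ]
(402, 297) [487.3 -38.8 122. ]
(285, 102) [446. -67.  76.]
```

arm_command --delta_pos '[[0, 0, 0], [0, 0, 0], [0, 0, 0], [0, 0, 0], [0, 0, 0]]' --delta_rot '[[0, 0, 0], [0, 0, 0], [0, 0, 0], [0, 0, 0], [0, 0, 0]]' --claw '[0.58, 0.64, 0.7, 0.74, 0.78]'

```text
t: 3.22
eef_pos: [486.4, -67.6, 121.0]
tcp_rot: [3.142, 0.0, 3.141]
ft_force: [1.2, -0.7, 0.0]
opening: 0.248
grip_force: 0.0
```

arm_command --delta_pos '[[0, 0, 0], [0, 0, 0], [0, 0, 0], [0, 0, 0.0], [0, 0, 0.0]]' --delta_rot '[[0, 0, 0], [0, 0, 0], [0, 0, 0], [0, 0, 0], [0, 0, 0]]' --claw '[0.85, 0.9, 1, 1, 1]'

```text
t: 3.63
eef_pos: [486.4, -67.5, 120.9]
tcp_rot: [3.142, -0.0, 3.141]
ft_force: [0.2, -0.7, -0.1]
opening: 0.006
grip_force: 0.0
```

The opening went to 0, so the fingers closed without e. I'll look before moving.

Run:
```python
from h import *
im=read_camera('wrist');sc=read_camera('scene')
a=cv2.resize(im[120:280,160:360][:,:,::-1],(500,400),interpolation=cv2.INTER_CUBIC)
b=cv2.resize(sc[140:240,225:300][:,:,::-1],(300,400),interpolation=cv2.INTER_CUBIC)
cv2.imwrite('pics/w4.png',np.hstack([a,b]))
```

```text
(no output)
```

View pics/w4.png

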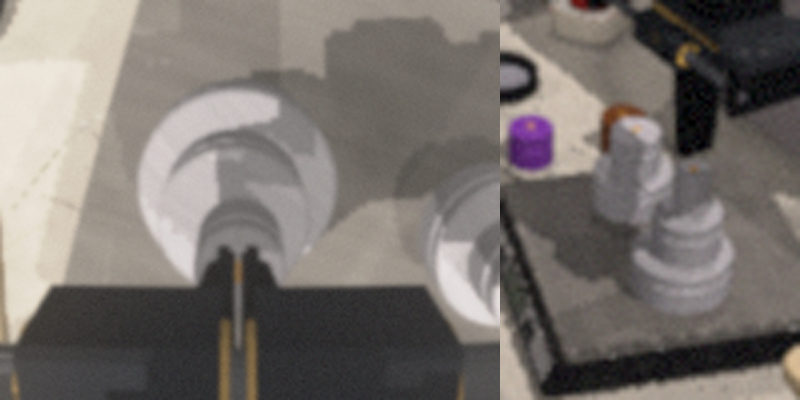

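The closed fingertips sit above e's top: the plug shows through the gap at (238,270), and in the scene inset the tip (697,152) is above the plug (695,170). So the tips must be higher than the reported TCP. I'll check with the scene camera.

Run:
```python
from h import *
c=calibration('scene');T=np.linalg.inv(c['T']);K=c['camera_matrix']
def pr(p):
    q=K@(T[:3,:3]@p+T[:3,3]);return (q[:2]/q[2]).round(1)
for z in(121,130,140,150,160):print(z,pr(np.array([486.4,-67.5,z])))
f=lambda u,v:(225+(u-500+.5)/4-.5,140+(v+.5)/4-.5)
print('tip',f(697,152),'plug',f(695,170)); print('e138',pr(np.array([486.4,-67,138.])),'d108',pr(np.array([507.5,33.5,108])), 'd px',f(640,128))
s=state();print(s['eef_pos'],s['joints'])
```

```text
121 [273.1 186.9]
130 [273.2 184.1]
140 [273.4 180.9]
150 [273.6 177.7]
160 [273.8 174.5]
tip (273.875, 177.625) plug (273.375, 182.125)
e138 [273.3 181.4] d108 [258.9 171.6] d px (259.625, 171.625)
[486.39465684 -67.52202927 120.94533844] [-2.72603956e-01  3.85701443e-01  1.95255489e+00  1.29841655e-04
  8.03364694e-01 -1.84339289e+00]
```

Both cameras put the fingertips about 29 mm above the reported TCP. I'll open, then descend in steps while watching the force.

arm_command --delta_pos '[[0, 0, 0], [0, 0, 0], [0, 0, 0], [0, 0, 0], [0, 0, 0]]' --delta_rot '[[0, 0, 0], [0, 0, 0], [0, 0, 0], [0, 0, 0], [0, 0, 0]]' --claw '[0.5, 0.5, 0.5, 0.5, 0.5]'

```text
t: 4.15
eef_pos: [486.4, -67.5, 121.0]
tcp_rot: [3.142, 0.0, 3.142]
ft_force: [0.2, -1.1, -0.1]
opening: 0.298
grip_force: 0.0
```

arm_command --delta_pos '[[0, 0, -0.01], [0, 0, -0.03], [0, 0, -0.05], [0, 0, -0.06], [0, 0, -0.06]]' --delta_rot '[[0, 0, 0], [0, 0, 0], [0, 0, 0], [0, 0, 0], [0, 0, 0]]' --claw '[0.5, 0.5, 0.5, 0.5, 0.5]'

```text
t: 4.57
eef_pos: [486.0, -67.4, 105.1]
tcp_rot: [3.141, -0.001, 3.141]
ft_force: [-0.1, -0.4, 0.0]
opening: 0.5
grip_force: 0.0
```

arm_command --delta_pos '[[0, 0, -0.01], [0, 0, -0.02], [0, 0, -0.03], [0, 0, -0.04], [0, 0, -0.04]]' --delta_rot '[[0, 0, 0], [0, 0, 0], [0, 0, 0], [0, 0, 0], [0, 0, 0]]' --claw '[0.5, 0.5, 0.5, 0.5, 0.5]'

```text
t: 4.98
eef_pos: [486.2, -67.5, 95.5]
tcp_rot: [3.141, -0.001, 3.142]
ft_force: [-0.9, -1.2, 0.1]
opening: 0.502
grip_force: 0.0
```

Run:
```python
from h import *
s=state();print(s['t'],s['eef_pos'],s['ft_force'],s['opening'])
im=read_camera('wrist');sc=read_camera('scene')
a=cv2.resize(im[120:280,160:360][:,:,::-1],(500,400),interpolation=cv2.INTER_CUBIC)
b=cv2.resize(sc[140:240,225:300][:,:,::-1],(300,400),interpolation=cv2.INTER_CUBIC)
cv2.imwrite('pics/w5.png',np.hstack([a,b]))
```

```text
4.9833 [486.19185342 -67.48323643  95.485261  ] [-0.88697075 -1.15784751  0.10041582] 0.5016615252412113
```

View pics/w5.png

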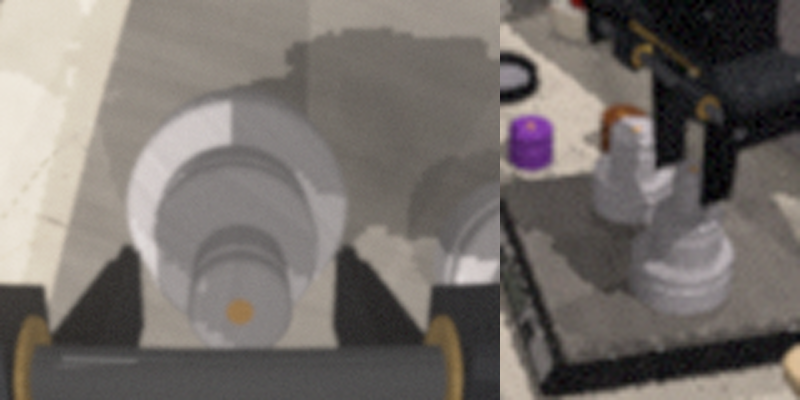

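The fingertips are now about halfway down e, straddling it with the plug centred at (239,312), and there's no contact force. I'll lower 3 mm and close.

arm_command --delta_pos '[[0, 0, -0.012], [0, 0, -0.012], [0, 0, -0.012], [0, 0, -0.012], [0, 0, -0.012]]' --delta_rot '[[0, 0, 0], [0, 0, 0], [0, 0, 0], [0, 0, 0], [0, 0, 0]]' --claw '[0.54, 0.58, 0.62, 0.66, 0.7]'

```text
t: 5.5
eef_pos: [486.4, -67.6, 93.0]
tcp_rot: [3.142, 0.0, 3.141]
ft_force: [1.2, 0.1, -0.5]
opening: 0.322
grip_force: 0.0
```

arm_command --delta_pos '[[0, 0, 0], [0, 0, 0], [0, 0, 0], [0, 0, 0.0], [0, 0, 0.0]]' --delta_rot '[[0, 0, 0], [0, 0, 0], [0, 0, 0], [0, 0, 0], [0, 0, 0]]' --claw '[0.74, 0.76, 0.8, 0.9, 1]'

```text
t: 5.92
eef_pos: [486.4, -67.5, 93.0]
tcp_rot: [3.141, 0.0, 3.141]
ft_force: [-0.1, 1.3, 2.0]
opening: 0.254
grip_force: 30.0
```

arm_command --delta_pos '[[0, 0, 0], [0, 0, 0], [0, 0, 0], [0, 0, 0.01], [0, 0, 0.02]]' --delta_rot '[[0, 0, 0], [0, 0, 0], [0, 0, 0], [0, 0, 0], [0, 0, 0]]' --claw '[1, 1, 1, 1, 1]'

```text
t: 6.33
eef_pos: [486.2, -67.6, 97.9]
tcp_rot: [3.142, -0.001, -3.142]
ft_force: [-0.2, 0.8, -1.0]
opening: 0.255
grip_force: 30.0
```

e is gripped (opening 0.25, 30 N). Now to case e.

arm_command --delta_pos '[[0, 0, 0.1], [-0.02, 0.08, 0.16], [-0.05, 0.22, 0.16], [-0.08, 0.38, 0.16], [-0.11, 0.54, 0.16]]' --delta_rot '[[0, 0, 0], [0, 0, 0], [0, 0, 0], [0, 0, 0], [0, 0, 0]]' --claw '[1, 1, 1, 1, 1]'

```text
t: 6.75
eef_pos: [458.5, 68.4, 138.4]
tcp_rot: [-3.142, 0.001, 3.14]
ft_force: [0.8, 0.8, -0.9]
opening: 0.254
grip_force: 30.0
```

arm_command --delta_pos '[[-0.03, 0.15, 0], [-0.06, 0.3, 0], [-0.09, 0.45, 0], [-0.11, 0.6, 0], [-0.118, 0.674, 0]]' --delta_rot '[[0, 0, 0], [0, 0, 0], [0, 0, 0], [0, 0, 0], [0, 0, 0]]' --claw '[1, 1, 1, 1, 1]'

```text
t: 7.17
eef_pos: [428.5, 239.1, 138.2]
tcp_rot: [3.141, 0.0, -3.14]
ft_force: [1.2, 0.1, -0.3]
opening: 0.254
grip_force: 30.0
```

arm_command --delta_pos '[[0, 0, -0.1], [0, 0, -0.22], [0, 0, -0.34], [0, 0, -0.43], [0, 0, -0.48]]' --delta_rot '[[0, 0, 0], [0, 0, 0], [0, 0, 0], [0, 0, 0], [0, 0, 0]]' --claw '[1, 1, 1, 1, 1]'

```text
t: 7.58
eef_pos: [428.4, 235.6, 15.8]
tcp_rot: [-3.141, -0.003, -3.141]
ft_force: [0.6, 0.4, -0.2]
opening: 0.253
grip_force: 30.0
```

Run:
```python
from h import *
s=state();print(s['t'],s['eef_pos'],s['ft_force'],s['opening'])
c=calibration('wrist');im=read_camera('wrist');sc=read_camera('scene')
np.savez('w6',T=c['T'],K=c['camera_matrix'],im=im)
a=cv2.resize(im[120:280,160:360][:,:,::-1],(500,400),interpolation=cv2.INTER_CUBIC)
b=cv2.resize(sc[120:220,165:240][:,:,::-1],(300,400),interpolation=cv2.INTER_CUBIC)
cv2.imwrite('pics/w6.png',np.hstack([a,b]))
```

```text
7.5833 [428.4498093  235.62623673  15.76114024] [ 0.56682951  0.42034718 -0.23589107] 0.2533941492236403
```

View pics/w6.png

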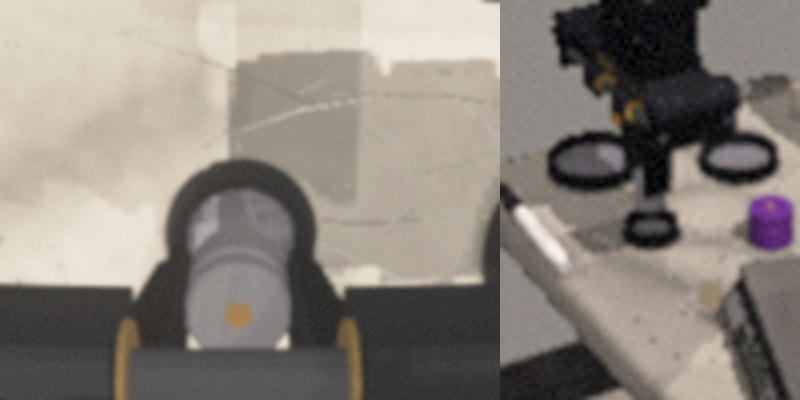

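The wrist crop shows e above case e: outer ring edges at x=166 and 316, ring top at y=158, e's plug at (238,315). I'll compute the case centre from these.

```bash
cat >> h.py <<'E'
def load(f):
    w=np.load(f+'.npz');return dict(camera_matrix=w['K'],T=w['T'])
def proj(c,P):
    T=np.linalg.inv(c['T']);K=c['camera_matrix'];q=(np.atleast_2d(P)@T[:3,:3].T+T[:3,3])
    th=np.arctan2(np.hypot(q[:,0],q[:,1]),q[:,2]);ph=np.arctan2(q[:,1],q[:,0])
    return np.c_[K[0,0]*th*np.cos(ph)+K[0,2],K[1,1]*th*np.sin(ph)+K[1,2]]
def circ(x,y,z,r):
    t=np.linspace(0,2*np.pi,181);return np.c_[x+r*np.cos(t),y+r*np.sin(t),0*t+z]
def fitc(c,left,right,top,z,r,g):
    from scipy.optimize import least_squares
    def f(p):
        q=proj(c,circ(p[0],p[1],z,r if r else p[2]));return [q[:,0].min()-left,q[:,0].max()-right,q[:,1].min()-top]
    o=least_squares(f,g);return o.x.round(1),np.round(o.fun,1)
E
python3 - <<'E'
from h import *
c=load('w6');f=lambda u,v:(160+(u+.5)/2.5-.5,120+(v+.5)/2.5-.5)
l,t=f(166,158);r,_=f(316,158)
for z in(7,14):print(z,fitc(c,l,r,t,z,None,[430,236,22]))
print('plug',ray('wrist',*f(238,315),31+15.8+0,c), state()['eef_pos'])
# plug if weight bottom= tcp+15 -> top = tcp+45
print('plug',ray('wrist',*f(238,315),60.8,c))
E
```

```text
7 (array([426.7, 236.9,  22.4]), array([0., 0., 0.]))
14 (array([424.5, 236.9,  21.7]), array([0., 0., 0.]))
plug [435.95503873 235.99532894  46.8       ] [428.45315063 235.51860298  16.2737565 ]
plug [429.60714781 236.00103599  60.8       ]
```

arm_command --delta_pos '[[-0.004, 0.003, -0.02], [-0.004, 0.003, -0.05], [-0.004, 0.003, -0.08], [-0.004, 0.003, -0.1], [-0.004, 0.003, -0.106]]' --delta_rot '[[0, 0, 0], [0, 0, 0], [0, 0, 0], [0, 0, 0], [0, 0, 0]]' --claw '[1, 1, 1, 1, 1]'

```text
t: 8.1
eef_pos: [428.2, 236.6, -9.1]
tcp_rot: [-3.141, -0.0, 3.141]
ft_force: [0.3, 0.6, -1.4]
opening: 0.255
grip_force: 30.0
```

arm_command --delta_pos '[[0, 0, -0.004], [0, 0, -0.008], [0, 0, -0.01], [0, 0, -0.01], [0, 0, -0.01]]' --delta_rot '[[0, 0, 0], [0, 0, 0], [0, 0, 0], [0, 0, 0], [0, 0, 0]]' --claw '[1, 1, 1, 1, 1]'

```text
t: 8.52
eef_pos: [428.5, 236.8, -10.7]
tcp_rot: [3.141, 0.001, 3.141]
ft_force: [-0.6, 0.2, 3.5]
opening: 0.258
grip_force: 30.0
```

There's contact with the felt (3.5 N up) at the expected height. Release and lift.

arm_command --delta_pos '[[0, 0, 0], [0, 0, 0], [0, 0, 0], [0, 0, 0.01], [0, 0, 0.05]]' --delta_rot '[[0, 0, 0], [0, 0, 0], [0, 0, 0], [0, 0, 0], [0, 0, 0]]' --claw '[0.68, 0.64, 0.6, 0.55, 0.55]'

```text
t: 8.93
eef_pos: [427.8, 236.5, 0.9]
tcp_rot: [-3.141, -0.002, 3.141]
ft_force: [0.4, -1.2, -0.5]
opening: 0.44
grip_force: 0.0
```

arm_command --delta_pos '[[0, 0, 0.1], [0, 0, 0.25], [0, 0, 0.4], [0, 0, 0.55], [0, 0, 0.6]]' --delta_rot '[[0, 0, 0], [0, 0, 0], [0, 0, 0], [0, 0, 0], [0, 0, 0]]' --claw '[0.5, 0.4, 0.3, 0.3, 0.3]'

```text
t: 9.35
eef_pos: [429.6, 237.3, 157.0]
tcp_rot: [3.139, 0.006, -3.142]
ft_force: [-0.0, 0.5, -0.0]
opening: 0.684
grip_force: 0.0
```

Run:
```python
from h import *
s=state();print(s['t'],s['eef_pos'],s['ft_force'],s['opening'])
c=calibration('wrist');im=read_camera('wrist')
np.savez('w7',T=c['T'],K=c['camera_matrix'],im=im)
cv2.imwrite('pics/w7.png',cv2.resize(im[90:270,160:400][:,:,::-1],(720,540),interpolation=cv2.INTER_CUBIC))
```

```text
9.35 [429.64034414 237.30400126 157.04140297] [-0.02401403  0.48037721 -0.01651825] 0.683715706924221
```

View pics/w7.png

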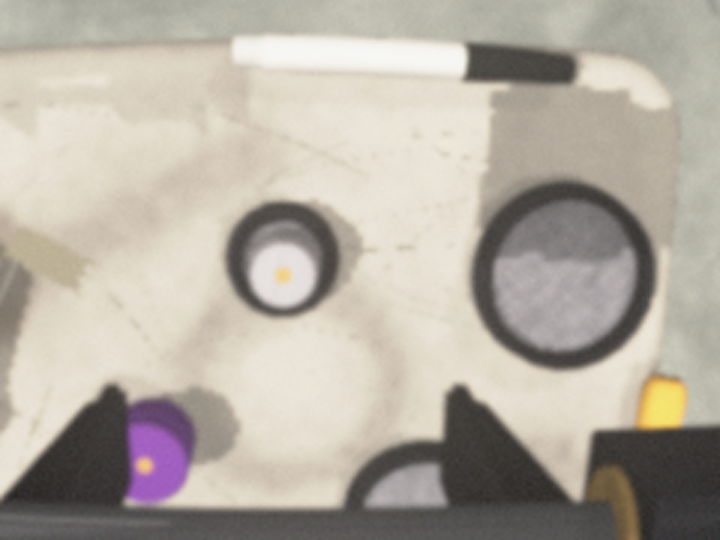

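e stands upright in its case: plug at (284,275), ring centre at (283,259). I'll get the offset, which also calibrates the next placements.

Run:
```python
from h import *
c=load('w7');im=np.load('w7.npz')['im'];f=lambda u,v:(160+(u+.5)/3-.5,90+(v+.5)/3-.5)
print('plug',ray('wrist',*f(284,275),34,c).round(1),'ring',ray('wrist',*f(283,259),14,c).round(1),ray('wrist',*f(283,259),7,c).round(1))
for t in(90,110): print(ring('wrist',im,c,*f(284,275),24,th=t), 'b',ring('wrist',im,c,*f(565,275),34,th=t))
im0=np.load('w2.npz')['im']
```

```text
plug [429.7 237.4  34. ] ring [427.6 237.   14. ] [429.1 237.    7. ]
[] b [('outer', 434.5, 353.3, array([75.2, 79.3])), ('hole', 435.2, 353.1, array([64.5, 65. ]))]
[('outer', 427.9, 237.0, array([43.5, 44.8])), ('hole', 430.5, 236.8, array([30.4, 36.8]))] b [('outer', 434.4, 353.3, array([76.5, 80.8])), ('hole', 435.5, 353.1, array([62.4, 63. ]))]
```

arm_command --delta_pos '[[0.03, -0.12, 0.05], [0.06, -0.27, 0.1], [0.09, -0.42, 0.15], [0.11, -0.57, 0.2], [0.13, -0.7, 0.2]]' --delta_rot '[[0, 0, 0], [0, 0, 0], [0, 0, 0], [0, 0, 0], [0, 0, 0]]' --claw '[0.3, 0.3, 0.3, 0.3, 0.3]'

```text
t: 9.82
eef_pos: [461.3, 59.8, 203.6]
tcp_rot: [-3.142, 0.003, 3.142]
ft_force: [-0.2, 1.0, 0.4]
opening: 0.703
grip_force: 0.0
```

arm_command --delta_pos '[[0.04, -0.15, 0], [0.07, -0.28, 0], [0.09, -0.37, 0], [0.09, -0.4, 0], [0.09, -0.4, 0]]' --delta_rot '[[0, 0, 0], [0, 0, 0], [0, 0, 0], [0, 0, 0], [0, 0, 0]]' --claw '[0.2, 0.2, 0.2, 0.2, 0.2]'

```text
t: 10.23
eef_pos: [483.1, -39.5, 201.3]
tcp_rot: [3.141, -0.001, 3.139]
ft_force: [-0.2, 0.7, 0.0]
opening: 0.796
grip_force: 0.0
```

Run:
```python
from h import *
s=state();print(s['t'],s['eef_pos'],s['ft_force'],s['opening'])
c=calibration('wrist');im=read_camera('wrist')
np.savez('w8',T=c['T'],K=c['camera_matrix'],im=im)
cv2.imwrite('pics/w8.png',cv2.resize(im[110:270,160:360][:,:,::-1],(750,600),interpolation=cv2.INTER_CUBIC))
```

```text
10.2333 [483.05177092 -39.48098793 201.27111032] [-0.24301986  0.71854465  0.0274082 ] 0.7963289868021298
```

View pics/w8.png

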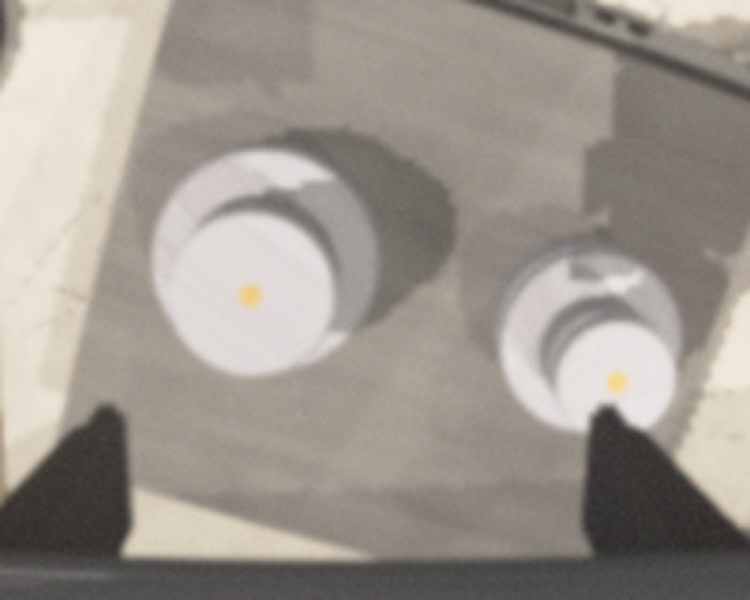

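The view shows c's plug at (251,295) and disc centre (252,293), d's plug at (618,382), the rim of a spanning x 152–378 with its top at y=148, and the rim of b at x≈500–682 with its top at y=245.

Run:
```python
from h import *
c=load('w8');f=lambda u,v:(160+(u+.5)/3.75-.5,110+(v+.5)/3.75-.5)
print('c',ray('wrist',*f(251,295),108,c).round(1),'d',ray('wrist',*f(618,382),108,c).round(1))
for n,l,r,t,R,z in(('a',152,378,148,34.5,76),('b',500,682,245,29,76),('c',169,334,210,23.5,108)):
    L,T=f(l,t);print(n,fitc(c,L,f(r,t)[0],T,z,None,[490,0,R]))
```

```text
c [483. -68. 108.] d [508.6  34.8 108. ]
a (array([480.3, -67. ,  34.2]), array([ 0., -0.,  0.]))
b (array([504.3,  33.7,  29. ]), array([-0., -0.,  0.]))
c (array([482.2, -68. ,  22.7]), array([ 0., -0., -0.]))
```

arm_command --delta_pos '[[-0.005, -0.12, 0], [-0.005, -0.12, -0.12], [-0.005, -0.12, -0.26], [-0.005, -0.12, -0.38], [-0.005, -0.12, -0.47]]' --delta_rot '[[0, 0, 0], [0, 0, 0], [0, 0, 0], [0, 0, 0], [0, 0, 0]]' --claw '[0.3, 0.3, 0.3, 0.3, 0.3]'

```text
t: 10.7
eef_pos: [481.0, -66.5, 82.1]
tcp_rot: [3.141, -0.002, -3.14]
ft_force: [1.2, -0.3, 0.3]
opening: 0.698
grip_force: 0.0
```

arm_command --delta_pos '[[0, 0, -0.04], [0, 0, -0.07], [0, 0, -0.09], [0, 0, -0.096], [0, 0, -0.096]]' --delta_rot '[[0, 0, 0], [0, 0, 0], [0, 0, 0], [0, 0, 0], [0, 0, 0]]' --claw '[0.3, 0.34, 0.38, 0.4, 0.42]'

```text
t: 11.12
eef_pos: [482.3, -67.8, 60.3]
tcp_rot: [3.142, 0.0, -3.141]
ft_force: [0.3, -0.1, 1.0]
opening: 0.593
grip_force: 0.0
```

arm_command --delta_pos '[[0, 0, 0], [0, 0, 0], [0, 0, 0], [0, 0, 0], [0, 0, 0]]' --delta_rot '[[0, 0, 0], [0, 0, 0], [0, 0, 0], [0, 0, 0], [0, 0, 0]]' --claw '[0.46, 0.5, 0.54, 0.6, 0.8]'

```text
t: 11.53
eef_pos: [482.5, -68.4, 60.6]
tcp_rot: [-3.141, 0.001, 3.141]
ft_force: [-0.4, 1.5, 6.8]
opening: 0.487
grip_force: 30.0
```

arm_command --delta_pos '[[0, 0, 0], [0, 0, 0], [0, 0, 0], [0, 0, 0.01], [0, 0, 0.02]]' --delta_rot '[[0, 0, 0], [0, 0, 0], [0, 0, 0], [0, 0, 0], [0, 0, 0]]' --claw '[1, 1, 1, 1, 1]'

```text
t: 11.95
eef_pos: [481.8, -68.3, 65.0]
tcp_rot: [3.141, -0.001, 3.141]
ft_force: [0.7, -0.5, -4.0]
opening: 0.489
grip_force: 30.0
```

arm_command --delta_pos '[[0, 0, 0.12], [0, 0, 0.26], [0.02, 0.1, 0.28], [0.05, 0.25, 0.28], [0.08, 0.4, 0.28]]' --delta_rot '[[0, 0, 0], [0, 0, 0], [0, 0, 0], [0, 0, 0], [0, 0, 0]]' --claw '[1, 1, 1, 1, 1]'

```text
t: 12.37
eef_pos: [502.3, 32.3, 135.8]
tcp_rot: [-3.142, 0.001, 3.139]
ft_force: [0.8, 0.1, -3.5]
opening: 0.491
grip_force: 30.0
```

arm_command --delta_pos '[[0.03, 0.15, 0], [0.05, 0.3, 0], [0.08, 0.45, 0], [0.1, 0.6, 0], [0.12, 0.75, 0]]' --delta_rot '[[0, 0, 0], [0, 0, 0], [0, 0, 0], [0, 0, 0], [0, 0, 0]]' --claw '[1, 1, 1, 1, 1]'

```text
t: 12.78
eef_pos: [531.8, 221.1, 134.8]
tcp_rot: [-3.141, -0.001, 3.141]
ft_force: [1.5, -0.5, -3.0]
opening: 0.487
grip_force: 30.0
```

arm_command --delta_pos '[[0.02, 0.15, 0], [0.041, 0.28, -0.05], [0.041, 0.312, -0.18], [0.041, 0.312, -0.3], [0.041, 0.312, -0.38]]' --delta_rot '[[0, 0, 0], [0, 0, 0], [0, 0, 0], [0, 0, 0], [0, 0, 0]]' --claw '[1, 1, 1, 1, 1]'

```text
t: 13.2
eef_pos: [540.8, 297.7, 37.0]
tcp_rot: [-3.14, -0.003, -3.14]
ft_force: [0.1, 0.4, -3.4]
opening: 0.487
grip_force: 30.0
```

arm_command --delta_pos '[[0, 0, -0.06], [0, 0, -0.1], [0, 0, -0.11], [0, 0, -0.11], [0, 0, -0.11]]' --delta_rot '[[0, 0, 0], [0, 0, 0], [0, 0, 0], [0, 0, 0], [0, 0, 0]]' --claw '[1, 1, 1, 1, 1]'

```text
t: 13.62
eef_pos: [542.8, 297.3, 13.3]
tcp_rot: [3.141, 0.001, 3.141]
ft_force: [-0.1, 0.2, -4.2]
opening: 0.486
grip_force: 30.0
```

```bash
cat >> h.py <<'E'
def snap(n):
    s=state();c=calibration('wrist');im=read_camera('wrist');np.savez(n,T=c['T'],K=c['camera_matrix'],im=im);print(s['t'],s['eef_pos'].round(1),s['ft_force'].round(1),s['opening'])
    return im,c
def arcs(im,c,x,y,z,r,th=110,lo=-170,hi=-10):
    # outer dark-rim edge points along projected radial lines on robot (visible) side, circle fit in plane z
    g=cv2.cvtColor(im,cv2.COLOR_RGB2GRAY).astype(float);P=[]
    for t in np.deg2rad(np.arange(0,360,4)):
        rr=np.arange(r+14,r-10,-.25);W=np.c_[x+rr*np.cos(t),y+rr*np.sin(t),0*rr+z];q=proj(c,W).astype(np.float32)
        v=cv2.remap(g.astype(np.float32),q[None,:,0],q[None,:,1],cv2.INTER_LINEAR)[0]
        k=np.flatnonzero((v[:-1]>=th)&(v[1:]<th))
        if len(k) and np.cos(t)<.2:P.append(W[k[0],:2])
    P=np.array(P);A=np.c_[2*P,np.ones(len(P))];m=np.ones(len(P),bool)
    for _ in range(4):
        s=np.linalg.lstsq(A[m],(P[m]**2).sum(1),rcond=None)[0];R=np.sqrt(s[2]+s[:2]@s[:2]);e=abs(np.hypot(*(P-s[:2]).T)-R);m=e<max(1,2*np.median(e))
    return s[:2].round(1),round(R,1),m.sum(),len(P)
E
python3 - <<'E'
from h import *
im,c=snap('w9')
for z in(0,7,14):print(z,arcs(im,c,542.4,297.2,z,34.5))
E
```

```text
13.6167 [542.8 297.3  13.3] [-0.1  0.2 -4.2] 0.48615962075727936
0 (array([545.1, 298.6]), np.float64(34.8), np.int64(50), 51)
7 (array([542.7, 298.5]), np.float64(33.6), np.int64(48), 51)
14 (array([540.4, 298.5]), np.float64(32.5), np.int64(46), 51)
```

arm_command --delta_pos '[[0.004, 0.003, -0.02], [0.004, 0.003, -0.05], [0.004, 0.003, -0.075], [0.004, 0.003, -0.09], [0.004, 0.003, -0.092]]' --delta_rot '[[0, 0, 0], [0, 0, 0], [0, 0, 0], [0, 0, 0], [0, 0, 0]]' --claw '[1, 1, 1, 1, 1]'

```text
t: 14.08
eef_pos: [543.1, 297.8, -11.4]
tcp_rot: [-3.141, -0.001, 3.141]
ft_force: [0.3, 0.1, -4.1]
opening: 0.484
grip_force: 30.0
```

arm_command --delta_pos '[[0, 0, -0.004], [0, 0, -0.007], [0, 0, -0.007], [0, 0, -0.007], [0, 0, -0.007]]' --delta_rot '[[0, 0, 0], [0, 0, 0], [0, 0, 0], [0, 0, 0], [0, 0, 0]]' --claw '[1, 1, 1, 1, 1]'

```text
t: 14.5
eef_pos: [543.2, 297.9, -11.5]
tcp_rot: [-3.142, -0.0, 3.142]
ft_force: [-3.9, -1.2, 6.2]
opening: 0.491
grip_force: 30.0
```

arm_command --delta_pos '[[0, 0, 0], [0, 0, 0], [0, 0, 0], [0, 0, 0.01], [0, 0, 0.05]]' --delta_rot '[[0, 0, 0], [0, 0, 0], [0, 0, 0], [0, 0, 0], [0, 0, 0]]' --claw '[0.46, 0.42, 0.38, 0.35, 0.35]'

```text
t: 14.92
eef_pos: [542.8, 297.7, -0.6]
tcp_rot: [-3.141, -0.002, 3.142]
ft_force: [0.6, 0.0, 0.3]
opening: 0.647
grip_force: 0.0
```

arm_command --delta_pos '[[0, 0, 0.1], [0, 0, 0.25], [0, 0, 0.4], [0, 0, 0.55], [0, 0, 0.65]]' --delta_rot '[[0, 0, 0], [0, 0, 0], [0, 0, 0], [0, 0, 0], [0, 0, 0]]' --claw '[0.35, 0.35, 0.35, 0.35, 0.35]'

```text
t: 15.33
eef_pos: [544.0, 298.3, 167.4]
tcp_rot: [3.14, 0.004, 3.142]
ft_force: [1.5, -0.4, 0.1]
opening: 0.648
grip_force: 0.0
```

arm_command --delta_pos '[[-0.02, -0.15, 0], [-0.05, -0.3, 0], [-0.08, -0.45, 0], [-0.11, -0.6, 0], [-0.142, -0.75, 0]]' --delta_rot '[[0, 0, 0], [0, 0, 0], [0, 0, 0], [0, 0, 0], [0, 0, 0]]' --claw '[0.35, 0.35, 0.35, 0.35, 0.35]'

```text
t: 15.75
eef_pos: [507.2, 109.0, 163.6]
tcp_rot: [3.141, 0.001, -3.141]
ft_force: [1.4, -0.1, -0.3]
opening: 0.65
grip_force: 0.0
```

arm_command --delta_pos '[[0, -0.15, 0], [0, -0.27, 0], [0, -0.304, 0], [0, -0.304, 0], [0, -0.304, 0]]' --delta_rot '[[0, 0, 0], [0, 0, 0], [0, 0, 0], [0, 0, 0], [0, 0, 0]]' --claw '[0.35, 0.35, 0.35, 0.35, 0.35]'

```text
t: 16.17
eef_pos: [508.0, 34.7, 163.2]
tcp_rot: [3.141, 0.001, 3.14]
ft_force: [-0.1, 0.1, 0.6]
opening: 0.65
grip_force: 0.0
```

Run:
```python
from h import *
im,c=snap('w10')
a=cv2.resize(im[110:270,160:360][:,:,::-1],(500,400),interpolation=cv2.INTER_CUBIC)
sc=read_camera('scene');b=cv2.resize(sc[120:220,165:240][:,:,::-1],(300,400),interpolation=cv2.INTER_CUBIC)
cv2.imwrite('pics/w10.png',np.hstack([a,b]))
# orange plug centroid
h=cv2.cvtColor(im,cv2.COLOR_RGB2HSV);m=((h[...,0]>8)&(h[...,0]<28)&(h[...,1]>80)&(h[...,2]>120)).astype(np.uint8)
n,_,st,ce=cv2.connectedComponentsWithStats(m)
for k in range(1,n):
    if 4<=st[k,4]<=80:print(ce[k].round(1),st[k,4],ray('wrist',*ce[k],108,c).round(1),ray('wrist',*ce[k],76,c).round(1))
```

```text
16.1667 [508.   34.7 163.2] [-0.1  0.1  0.6] 0.6503117090843538
[419.9 119.4] 11 [431.1 192.4 108. ] [430.3 212.   76. ]
[154.5 164. ] 16 [476.  -55.9 108. ] [480.8 -67.2  76. ]
[375.8 180.5] 13 [491.5 148.3 108. ] [498.2 162.4  76. ]
[254.  198.8] 23 [508.8  34.3 108. ] [517.7  34.2  76. ]
[448.5 208.5] 4 [520.6 241.  108. ] [530.9 266.6  76. ]
```

View pics/w10.png

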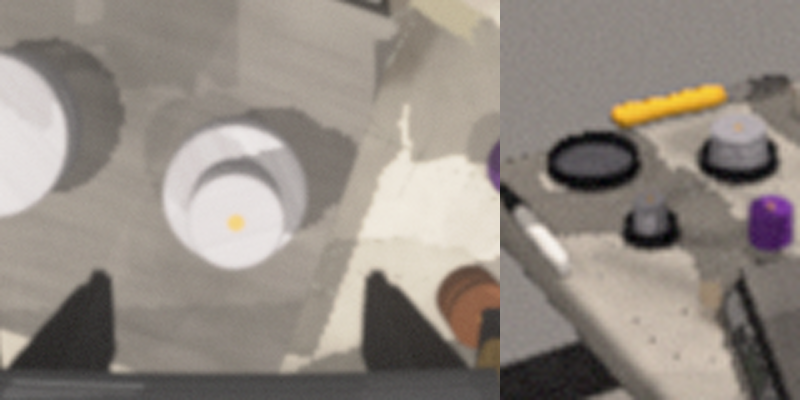

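c and e stand upright in their cases in the inset, and d's plug is at (236,222), centred in the grip. Now to grasp d.

arm_command --delta_pos '[[0, 0, -0.08], [0, 0, -0.2], [0, 0, -0.32], [0, 0, -0.4], [0, 0, -0.411]]' --delta_rot '[[0, 0, 0], [0, 0, 0], [0, 0, 0], [0, 0, 0], [0, 0, 0]]' --claw '[0.4, 0.45, 0.5, 0.5, 0.5]'

```text
t: 16.68
eef_pos: [506.2, 35.9, 57.0]
tcp_rot: [3.141, -0.005, -3.14]
ft_force: [0.3, -0.1, -1.0]
opening: 0.502
grip_force: 0.0
```

arm_command --delta_pos '[[0, 0, 0], [0, 0, 0], [0, 0, 0], [0, 0, 0], [0, 0, 0]]' --delta_rot '[[0, 0, 0], [0, 0, 0], [0, 0, 0], [0, 0, 0], [0, 0, 0]]' --claw '[0.52, 0.55, 0.58, 0.61, 0.64]'

```text
t: 17.1
eef_pos: [508.5, 34.4, 61.1]
tcp_rot: [-3.141, 0.002, -3.141]
ft_force: [-0.8, -4.0, 4.5]
opening: 0.38
grip_force: 3.4
```

arm_command --delta_pos '[[0, 0, 0], [0, 0, 0], [0, 0, 0], [0, 0, 0], [0, 0, 0.02]]' --delta_rot '[[0, 0, 0], [0, 0, 0], [0, 0, 0], [0, 0, 0], [0, 0, 0]]' --claw '[0.7, 0.9, 1, 1, 1]'

```text
t: 17.52
eef_pos: [507.7, 34.4, 65.1]
tcp_rot: [3.141, -0.0, 3.141]
ft_force: [-0.7, 0.1, -2.3]
opening: 0.367
grip_force: 30.0
```

arm_command --delta_pos '[[0, 0, 0.1], [-0.01, -0.03, 0.2], [-0.04, -0.15, 0.24], [-0.08, -0.3, 0.24], [-0.12, -0.45, 0.24]]' --delta_rot '[[0, 0, 0], [0, 0, 0], [0, 0, 0], [0, 0, 0], [0, 0, 0]]' --claw '[1, 1, 1, 1, 1]'

```text
t: 17.93
eef_pos: [477.6, -78.8, 126.1]
tcp_rot: [-3.141, 0.002, -3.14]
ft_force: [1.1, -0.4, -2.3]
opening: 0.372
grip_force: 30.0
```

arm_command --delta_pos '[[-0.04, -0.15, 0], [-0.08, -0.3, 0], [-0.12, -0.45, 0], [-0.17, -0.6, 0], [-0.21, -0.75, 0]]' --delta_rot '[[0, 0, 0], [0, 0, 0], [0, 0, 0], [0, 0, 0], [0, 0, 0]]' --claw '[1, 1, 1, 1, 1]'

```text
t: 18.35
eef_pos: [424.1, -267.1, 125.4]
tcp_rot: [3.141, -0.0, 3.141]
ft_force: [1.2, -0.5, -2.0]
opening: 0.369
grip_force: 30.0
```

arm_command --delta_pos '[[-0.05, -0.15, 0], [-0.09, -0.28, -0.05], [-0.098, -0.32, -0.16], [-0.098, -0.32, -0.26], [-0.098, -0.32, -0.32]]' --delta_rot '[[0, 0, 0], [0, 0, 0], [0, 0, 0], [0, 0, 0], [0, 0, 0]]' --claw '[1, 1, 1, 1, 1]'

```text
t: 18.77
eef_pos: [399.7, -345.9, 43.1]
tcp_rot: [3.14, -0.001, 3.139]
ft_force: [0.3, 0.8, -2.0]
opening: 0.372
grip_force: 30.0
```

arm_command --delta_pos '[[0, 0, -0.05], [0, 0, -0.1], [0, 0, -0.12], [0, 0, -0.12], [0, 0, -0.12]]' --delta_rot '[[0, 0, 0], [0, 0, 0], [0, 0, 0], [0, 0, 0], [0, 0, 0]]' --claw '[1, 1, 1, 1, 1]'

```text
t: 19.18
eef_pos: [401.0, -345.6, 15.3]
tcp_rot: [3.141, -0.0, 3.141]
ft_force: [0.7, -0.0, -1.8]
opening: 0.371
grip_force: 30.0
```

Run:
```python
from h import *
im,c=snap('w11')
for z in(0,7,14):print(z,arcs(im,c,400.8,-345.5,z,29))
h=cv2.cvtColor(im,cv2.COLOR_RGB2HSV);m=((h[...,0]>8)&(h[...,0]<28)&(h[...,1]>80)&(h[...,2]>90)).astype(np.uint8)
n,_,st,ce=cv2.connectedComponentsWithStats(m)
z=state()['eef_pos'][2]+48
for k in range(1,n):
    if 4<=st[k,4]<=200:print(ce[k].round(1),st[k,4],ray('wrist',*ce[k],z,c).round(1))
```

```text
19.1833 [ 401.  -345.6   15.3] [ 0.7 -0.  -1.8] 0.3709282288806291
0 (array([ 402. , -349.1]), np.float64(28.8), np.int64(51), 51)
7 (array([ 399.9, -349. ]), np.float64(28.0), np.int64(50), 51)
14 (array([ 397.5, -349. ]), np.float64(27.0), np.int64(47), 51)
[100.2 197.1] 149 [ 372.1 -436.4   63.7]
[ 52.1 212.4] 88 [ 382.6 -476.8   63.7]
[ 55.4 221. ] 5 [ 388.4 -475.3   63.7]
[127.4 230.8] 28 [ 392.8 -420.8   63.7]
[254.8 246.1] 79 [ 400.8 -345.3   63.7]
[ 89.9 281. ] 161 [ 431.  -456.8   63.7]
```

The arc fit and the earlier estimate differ in y by 3.5 mm, so I'll check the raw profile across the case.

Run:
```python
from h import *
c=load('w11');im=np.load('w11.npz')['im'];g=cv2.cvtColor(im,cv2.COLOR_RGB2GRAY).astype(np.float32)
for x in(388,382,378):
    y=np.arange(-385,-306,2.);q=proj(c,np.c_[0*y+x,y,0*y+7]).astype(np.float32)
    print(x,cv2.remap(g,q[None,:,0],q[None,:,1],1)[0].astype(int).tolist())
c9=load('w9')
```

```text
388 [221, 220, 221, 221, 221, 162, 79, 74, 66, 79, 114, 149, 163, 160, 160, 168, 160, 122, 118, 116, 105, 100, 102, 109, 114, 120, 97, 55, 55, 57, 74, 158, 170, 151, 150, 151, 153, 155, 157, 176]
382 [210, 216, 219, 221, 223, 222, 215, 151, 79, 77, 72, 69, 72, 82, 124, 142, 148, 111, 105, 99, 92, 86, 76, 62, 55, 56, 59, 58, 66, 122, 149, 150, 151, 149, 149, 152, 151, 154, 155, 175]
378 [219, 218, 218, 219, 219, 219, 218, 217, 209, 151, 82, 74, 74, 71, 65, 63, 62, 63, 62, 60, 58, 60, 60, 60, 59, 59, 71, 119, 149, 151, 152, 154, 153, 152, 152, 150, 150, 152, 155, 174]
```

The profile edges are clean and the case centre is at y≈-349, so I'll shift by -3.4 mm in y and lower.

arm_command --delta_pos '[[0.003, -0.014, 0], [0.003, -0.014, -0.03], [0.003, -0.014, -0.06], [0.003, -0.014, -0.09], [0.003, -0.014, -0.1]]' --delta_rot '[[0, 0, 0], [0, 0, 0], [0, 0, 0], [0, 0, 0], [0, 0, 0]]' --claw '[1, 1, 1, 1, 1]'

```text
t: 19.65
eef_pos: [401.3, -348.6, -10.9]
tcp_rot: [3.14, -0.001, 3.141]
ft_force: [-5.3, 7.2, 38.6]
opening: 0.372
grip_force: 30.0
```

arm_command --delta_pos '[[0, 0, -0.004], [0, 0, -0.007], [0, 0, -0.009], [0, 0, -0.009], [0, 0, -0.009]]' --delta_rot '[[0, 0, 0], [0, 0, 0], [0, 0, 0], [0, 0, 0], [0, 0, 0]]' --claw '[1, 1, 1, 1, 1]'

```text
t: 20.07
eef_pos: [401.3, -348.6, -10.9]
tcp_rot: [3.141, -0.0, -3.141]
ft_force: [-7.4, 6.0, 28.5]
opening: 0.372
grip_force: 30.0
```

arm_command --delta_pos '[[0, 0, 0.004], [0, 0, 0.005], [0, 0, 0.005], [0, 0, 0.005], [0, 0, 0.005]]' --delta_rot '[[0, 0, 0], [0, 0, 0], [0, 0, 0], [0, 0, 0], [0, 0, 0]]' --claw '[1, 1, 0.62, 0.57, 0.52]'

```text
t: 20.48
eef_pos: [401.7, -349.1, -11.3]
tcp_rot: [3.142, 0.0, 3.141]
ft_force: [-0.0, 0.4, -0.1]
opening: 0.45
grip_force: 0.0
```

arm_command --delta_pos '[[0, 0, 0.0], [0, 0, 0.03], [0, 0, 0.1], [0, 0, 0.2], [0, 0, 0.24]]' --delta_rot '[[0, 0, 0], [0, 0, 0], [0, 0, 0], [0, 0, 0], [0, 0, 0]]' --claw '[0.45, 0.42, 0.42, 0.42, 0.42]'

```text
t: 20.9
eef_pos: [402.3, -349.7, 51.5]
tcp_rot: [-3.14, 0.002, 3.142]
ft_force: [-0.4, 0.1, 0.4]
opening: 0.583
grip_force: 0.0
```

arm_command --delta_pos '[[0, 0.02, 0.15], [0, 0.1, 0.3], [0, 0.22, 0.4], [0, 0.3, 0.4], [0, 0.3, 0.4]]' --delta_rot '[[0, 0, 0], [0, 0, 0], [0, 0, 0], [0, 0, 0], [0, 0, 0]]' --claw '[0.42, 0.3, 0.1, 0, 0]'

```text
t: 21.32
eef_pos: [401.6, -271.5, 150.6]
tcp_rot: [-3.14, 0.002, -3.14]
ft_force: [0.4, -1.1, 0.0]
opening: 0.806
grip_force: 0.0
```

```bash
cat >> h.py <<'E'
def plugs(im):
    h=cv2.cvtColor(im,cv2.COLOR_RGB2HSV);m=((h[...,0]>8)&(h[...,0]<28)&(h[...,1]>80)&(h[...,2]>90)).astype(np.uint8)
    n,_,st,ce=cv2.connectedComponentsWithStats(m);return [ce[k] for k in range(1,n) if 4<=st[k,4]<=120]
E
python3 - <<'E'
from h import *
im,c=snap('w12')
cv2.imwrite('pics/w12.png',im[:,:,::-1])
for p in plugs(im):print(p.round(1),ray('wrist',*p,36,c).round(1))
for z in(0,7):print(z,'d',arcs(im,c,401.5,-349,z,29),'a',arcs(im,c,403,-212,z,45))
E
```

```text
21.3167 [ 401.6 -271.5  150.6] [ 0.4 -1.1  0. ] 0.8061293977592648
[185.  183.5] [ 401.6 -348.9   36. ]
[ 72.2 198.8] [ 420.1 -503.1   36. ]
[ 76.2 208.2] [ 432.6 -498.9   36. ]
[100.3 223.4] [ 451.9 -464.8   36. ]
[ 93.6 230.2] [ 461.5 -476.9   36. ]
[208.6 310. ] [ 571.  -331.7   36. ]
[260.5 310.5] [ 570.3 -263.7   36. ]
[315. 310.] [ 571.9 -191.5   36. ]
[354.4 372.7] [ 712.2 -109.7   36. ]
0 d (array([ 403. , -350.2]), np.float64(29.2), np.int64(51), 51) a (array([ 405.2, -213.5]), np.float64(45.7), np.int64(51), 51)
7 d (array([ 401.5, -348.7]), np.float64(28.5), np.int64(50), 50) a (array([ 403.8, -214.6]), np.float64(44.8), np.int64(51), 51)
```

d is seated: its plug is at the case centre within about 1 mm. Next is a.

arm_command --delta_pos '[[0.05, 0.14, 0], [0.1, 0.28, 0], [0.16, 0.42, 0], [0.21, 0.56, 0], [0.26, 0.7, 0]]' --delta_rot '[[0, 0, 0], [0, 0, 0], [0, 0, 0], [0, 0, 0], [0, 0, 0]]' --claw '[0.06, 0.06, 0.06, 0.06, 0.06]'

```text
t: 21.78
eef_pos: [467.2, -98.2, 148.4]
tcp_rot: [3.141, -0.001, 3.141]
ft_force: [0.8, -0.7, -0.2]
opening: 0.942
grip_force: 0.0
```

arm_command --delta_pos '[[0.03, 0.1, 0], [0.054, 0.127, -0.05], [0.054, 0.127, -0.14], [0.054, 0.127, -0.22], [0.054, 0.127, -0.24]]' --delta_rot '[[0, 0, 0], [0, 0, 0], [0, 0, 0], [0, 0, 0], [0, 0, 0]]' --claw '[0.06, 0.06, 0.06, 0.06, 0.06]'

```text
t: 22.2
eef_pos: [479.3, -67.3, 86.0]
tcp_rot: [3.14, -0.004, -3.141]
ft_force: [0.2, -0.4, 0.3]
opening: 0.942
grip_force: 0.0
```

Run:
```python
from h import *
im,c=snap('w13')
for p in plugs(im):
    q=ray('wrist',*p,76,c).round(1)
    if 450<q[0]<530 and -90<q[1]<60:print(p.round(1),q)
```

```text
22.2 [479.3 -67.3  86. ] [ 0.2 -0.4  0.3] 0.9418792258487962
[254.1 216.1] [480.9 -67.6  76. ]
[376.3 244.3] [506.8  33.6  76. ]
```

arm_command --delta_pos '[[0, 0, -0.06], [0, 0, -0.13], [0, 0, -0.19], [0, 0, -0.225], [0, 0, -0.234]]' --delta_rot '[[0, 0, 0], [0, 0, 0], [0, 0, 0], [0, 0, 0], [0, 0, 0]]' --claw '[0.06, 0.06, 0.06, 0.08, 0.1]'

```text
t: 22.67
eef_pos: [480.0, -67.7, 29.7]
tcp_rot: [3.141, -0.001, 3.141]
ft_force: [-0.5, -0.5, 0.5]
opening: 0.907
grip_force: 0.0
```

arm_command --delta_pos '[[0, 0, 0], [0, 0, 0], [0, 0, 0], [0, 0, 0], [0, 0, 0]]' --delta_rot '[[0, 0, 0], [0, 0, 0], [0, 0, 0], [0, 0, 0], [0, 0, 0]]' --claw '[0.14, 0.18, 0.22, 0.26, 0.3]'

```text
t: 23.08
eef_pos: [480.5, -67.5, 31.0]
tcp_rot: [-3.141, 0.001, -3.142]
ft_force: [-0.1, -5.5, 1.3]
opening: 0.727
grip_force: 2.8
```

arm_command --delta_pos '[[0, 0, 0], [0, 0, 0], [0, 0, 0], [0, 0, 0], [0, 0, 0.02]]' --delta_rot '[[0, 0, 0], [0, 0, 0], [0, 0, 0], [0, 0, 0], [0, 0, 0]]' --claw '[0.4, 0.7, 1, 1, 1]'

```text
t: 23.5
eef_pos: [479.6, -67.2, 35.1]
tcp_rot: [3.141, -0.001, 3.141]
ft_force: [-0.7, -0.1, -7.1]
opening: 0.717
grip_force: 30.0
```

arm_command --delta_pos '[[0, 0, 0.08], [-0.01, -0.02, 0.16], [-0.07, -0.12, 0.16], [-0.13, -0.25, 0.16], [-0.2, -0.38, 0.16]]' --delta_rot '[[0, 0, 0], [0, 0, 0], [0, 0, 0], [0, 0, 0], [0, 0, 0]]' --claw '[1, 1, 1, 1, 1]'

```text
t: 23.92
eef_pos: [429.5, -162.6, 75.7]
tcp_rot: [3.141, 0.0, -3.14]
ft_force: [-0.1, -0.8, -7.4]
opening: 0.717
grip_force: 30.0
```

arm_command --delta_pos '[[-0.06, -0.11, 0], [-0.105, -0.206, -0.04], [-0.105, -0.206, -0.12], [-0.105, -0.206, -0.19], [-0.105, -0.206, -0.22]]' --delta_rot '[[0, 0, 0], [0, 0, 0], [0, 0, 0], [0, 0, 0], [0, 0, 0]]' --claw '[1, 1, 1, 1, 1]'

```text
t: 24.33
eef_pos: [402.7, -213.6, 18.8]
tcp_rot: [3.14, -0.002, 3.14]
ft_force: [-0.3, 1.3, -6.2]
opening: 0.722
grip_force: 30.0
```

arm_command --delta_pos '[[0, 0, 0], [0, 0, 0], [0, 0, 0], [0, 0, 0], [0, 0, 0]]' --delta_rot '[[0, 0, 0], [0, 0, 0], [0, 0, 0], [0, 0, 0], [0, 0, 0]]' --claw '[1, 1, 1, 1, 1]'

```text
t: 24.75
eef_pos: [404.3, -213.8, 21.2]
tcp_rot: [-3.141, 0.001, -3.141]
ft_force: [-0.2, 0.8, -7.2]
opening: 0.717
grip_force: 30.0
```

Run:
```python
from h import *
im,c=snap('w14')
z=state()['eef_pos'][2]+45
for p in plugs(im):
    q=ray('wrist',*p,z,c).round(1)
    if 380<q[0]<430 and -240<q[1]<-190:print(p.round(1),q)
for z in(0,7):print(z,arcs(im,c,403.8,-213.8,z,45))
g=cv2.cvtColor(im,cv2.COLOR_RGB2GRAY).astype(np.float32)
for x in(380,370):
    y=np.arange(-266,-160,2.);q=proj(c,np.c_[0*y+x,y,0*y+0]).astype(np.float32)
    print(x,cv2.remap(g,q[None,:,0],q[None,:,1],1)[0].astype(int).tolist())
```

```text
24.75 [ 404.3 -213.8   21.2] [-0.2  0.8 -7.2] 0.7168727659441575
[254.7 245.1] [ 405.  -213.5   66.1]
0 (array([ 404.8, -214.1]), np.float64(45.8), np.int64(49), 51)
7 (array([ 402.7, -214. ]), np.float64(44.4), np.int64(48), 51)
380 [215, 205, 205, 208, 210, 216, 203, 112, 74, 66, 67, 82, 114, 139, 160, 156, 162, 171, 169, 155, 137, 124, 122, 118, 115, 117, 118, 119, 118, 118, 119, 116, 118, 111, 107, 110, 103, 104, 100, 98, 91, 61, 54, 56, 57, 122, 172, 178, 177, 176, 178, 178, 176]
370 [218, 217, 219, 220, 220, 219, 219, 218, 221, 220, 212, 143, 83, 71, 69, 67, 69, 72, 97, 133, 148, 156, 157, 163, 159, 119, 105, 104, 102, 102, 102, 107, 102, 85, 64, 59, 57, 58, 58, 58, 72, 121, 152, 155, 166, 177, 176, 177, 176, 176, 176, 174, 174]
```

a is aligned to within 1 mm. Lower.

arm_command --delta_pos '[[0, 0, -0.03], [0, 0, -0.06], [0, 0, -0.09], [0, 0, -0.11], [0, 0, -0.12]]' --delta_rot '[[0, 0, 0], [0, 0, 0], [0, 0, 0], [0, 0, 0], [0, 0, 0]]' --claw '[1, 1, 1, 1, 1]'

```text
t: 25.22
eef_pos: [403.5, -213.5, -10.7]
tcp_rot: [3.141, -0.001, 3.141]
ft_force: [-6.6, 4.1, 21.2]
opening: 0.72
grip_force: 30.0
```

arm_command --delta_pos '[[0, 0, -0.002], [0, 0, -0.004], [0, 0, -0.006], [0, 0, -0.006], [0, 0, -0.006]]' --delta_rot '[[0, 0, 0], [0, 0, 0], [0, 0, 0], [0, 0, 0], [0, 0, 0]]' --claw '[1, 1, 1, 1, 1]'

```text
t: 25.63
eef_pos: [403.7, -213.7, -10.7]
tcp_rot: [3.141, -0.0, 3.141]
ft_force: [-2.4, 1.0, 1.2]
opening: 0.717
grip_force: 30.0
```

arm_command --delta_pos '[[0, 0, 0], [0, 0, 0], [0, 0, 0], [0, 0, 0.01], [0, 0, 0.05]]' --delta_rot '[[0, 0, 0], [0, 0, 0], [0, 0, 0], [0, 0, 0], [0, 0, 0]]' --claw '[0.22, 0.17, 0.12, 0.08, 0.08]'

```text
t: 26.05
eef_pos: [403.7, -213.6, 0.9]
tcp_rot: [3.141, -0.001, 3.141]
ft_force: [-0.1, 0.3, 0.6]
opening: 0.913
grip_force: 0.0
```

arm_command --delta_pos '[[0, 0, 0.1], [0, 0, 0.25], [0, 0, 0.4], [0, 0, 0.52], [0, 0, 0.56]]' --delta_rot '[[0, 0, 0], [0, 0, 0], [0, 0, 0], [0, 0, 0], [0, 0, 0]]' --claw '[0.08, 0.08, 0.08, 0.08, 0.08]'

```text
t: 26.47
eef_pos: [405.1, -214.6, 145.8]
tcp_rot: [-3.138, 0.005, -3.142]
ft_force: [0.4, -0.4, -0.2]
opening: 0.92
grip_force: 0.0
```

Run:
```python
from h import *
im,c=snap('w15')
for p in plugs(im):
    q=ray('wrist',*p,34,c).round(1)
    if 380<q[0]<430 and -370<q[1]<-190:print(p.round(1),q)
for z in(0,7):print(z,arcs(im,c,403.8,-213.8,z,45))
```

```text
26.4667 [ 405.1 -214.6  145.8] [ 0.4 -0.4 -0.2] 0.9198494478376557
[136.4 181.5] [ 402.1 -349.8   34. ]
[256.3 182.9] [ 404.3 -213.1   34. ]
0 (array([ 404.6, -213.8]), np.float64(45.1), np.int64(51), 51)
7 (array([ 403.1, -213.8]), np.float64(44.2), np.int64(51), 51)
```

arm_command --delta_pos '[[0.05, 0.13, 0], [0.1, 0.27, 0], [0.16, 0.41, 0], [0.22, 0.55, 0], [0.28, 0.69, 0]]' --delta_rot '[[0, 0, 0], [0, 0, 0], [0, 0, 0], [0, 0, 0], [0, 0, 0]]' --claw '[0.15, 0.15, 0.15, 0.15, 0.15]'

```text
t: 26.93
eef_pos: [474.1, -39.5, 140.9]
tcp_rot: [3.141, -0.0, 3.141]
ft_force: [-0.0, -0.8, 0.4]
opening: 0.85
grip_force: 0.0
```

arm_command --delta_pos '[[0.05, 0.12, 0], [0.1, 0.22, 0], [0.126, 0.29, -0.04], [0.126, 0.3, -0.12], [0.126, 0.3, -0.16]]' --delta_rot '[[0, 0, 0], [0, 0, 0], [0, 0, 0], [0, 0, 0], [0, 0, 0]]' --claw '[0.15, 0.15, 0.15, 0.15, 0.15]'

```text
t: 27.35
eef_pos: [504.7, 35.0, 99.3]
tcp_rot: [3.141, -0.002, -3.14]
ft_force: [-0.1, 0.3, 0.4]
opening: 0.851
grip_force: 0.0
```

Run:
```python
from h import *
im,c=snap('w16')
for p in plugs(im):
    q=ray('wrist',*p,76,c).round(1)
    if 480<q[0]<530 and 0<q[1]<60:print(p.round(1),q)
```

```text
27.35 [504.7  35.   99.3] [-0.1  0.3  0.4] 0.850644037543614
[252.4 210.5] [506.2  33.4  76. ]
```

arm_command --delta_pos '[[0, 0, -0.06], [0, 0, -0.14], [0, 0, -0.22], [0, 0, -0.27], [0, 0, -0.283]]' --delta_rot '[[0, 0, 0], [0, 0, 0], [0, 0, 0], [0, 0, 0], [0, 0, 0]]' --claw '[0.18, 0.2, 0.22, 0.24, 0.26]'

```text
t: 27.82
eef_pos: [504.3, 33.0, 29.0]
tcp_rot: [3.141, -0.003, 3.14]
ft_force: [-0.1, -0.0, 0.8]
opening: 0.752
grip_force: 0.0
```

arm_command --delta_pos '[[0, 0, 0], [0, 0, 0], [0, 0, 0], [0, 0, 0], [0, 0, 0]]' --delta_rot '[[0, 0, 0], [0, 0, 0], [0, 0, 0], [0, 0, 0], [0, 0, 0]]' --claw '[0.29, 0.32, 0.35, 0.38, 0.41]'

```text
t: 28.23
eef_pos: [505.7, 33.5, 31.4]
tcp_rot: [-3.141, 0.001, -3.142]
ft_force: [-0.3, -4.1, 3.2]
opening: 0.607
grip_force: 9.4
```

arm_command --delta_pos '[[0, 0, 0], [0, 0, 0], [0, 0, 0], [0, 0, 0], [0, 0, 0.02]]' --delta_rot '[[0, 0, 0], [0, 0, 0], [0, 0, 0], [0, 0, 0], [0, 0, 0]]' --claw '[0.5, 0.8, 1, 1, 1]'

```text
t: 28.65
eef_pos: [504.9, 33.7, 35.4]
tcp_rot: [3.141, -0.001, 3.141]
ft_force: [0.9, -0.3, -5.5]
opening: 0.601
grip_force: 30.0
```

arm_command --delta_pos '[[0, 0, 0.08], [-0.01, 0.02, 0.18], [-0.03, 0.16, 0.2], [-0.06, 0.32, 0.2], [-0.09, 0.48, 0.2]]' --delta_rot '[[0, 0, 0], [0, 0, 0], [0, 0, 0], [0, 0, 0], [0, 0, 0]]' --claw '[1, 1, 1, 1, 1]'

```text
t: 29.07
eef_pos: [482.4, 154.7, 86.3]
tcp_rot: [3.141, 0.0, 3.139]
ft_force: [0.9, 0.4, -6.4]
opening: 0.602
grip_force: 30.0
```

arm_command --delta_pos '[[-0.03, 0.16, 0], [-0.07, 0.32, 0], [-0.11, 0.48, 0], [-0.15, 0.64, 0], [-0.19, 0.797, 0]]' --delta_rot '[[0, 0, 0], [0, 0, 0], [0, 0, 0], [0, 0, 0], [0, 0, 0]]' --claw '[1, 1, 1, 1, 1]'

```text
t: 29.48
eef_pos: [433.9, 354.8, 85.6]
tcp_rot: [-3.141, -0.001, -3.142]
ft_force: [1.1, -0.2, -5.8]
opening: 0.598
grip_force: 30.0
```

arm_command --delta_pos '[[0, 0, -0.06], [0, 0, -0.15], [0, 0, -0.22], [0, 0, -0.26], [0, 0, -0.26]]' --delta_rot '[[0, 0, 0], [0, 0, 0], [0, 0, 0], [0, 0, 0], [0, 0, 0]]' --claw '[1, 1, 1, 1, 1]'

```text
t: 29.9
eef_pos: [434.1, 352.3, 18.7]
tcp_rot: [-3.139, -0.004, 3.141]
ft_force: [-0.1, -0.3, -6.0]
opening: 0.599
grip_force: 30.0
```

arm_command --delta_pos '[[0, 0, 0], [0, 0, 0], [0, 0, 0], [0, 0, 0], [0, 0, 0]]' --delta_rot '[[0, 0, 0], [0, 0, 0], [0, 0, 0], [0, 0, 0], [0, 0, 0]]' --claw '[1, 1, 1, 1, 1]'

```text
t: 30.32
eef_pos: [435.7, 353.0, 21.4]
tcp_rot: [3.141, 0.001, 3.141]
ft_force: [0.5, 0.1, -4.9]
opening: 0.603
grip_force: 30.0
```

Run:
```python
from h import *
im,c=snap('w17')
z=state()['eef_pos'][2]+45
for p in plugs(im):
    q=ray('wrist',*p,z,c).round(1)
    if 400<q[0]<470 and 320<q[1]<380:print(p.round(1),q)
for z in(0,7):print(z,arcs(im,c,435.3,353,z,40))
g=cv2.cvtColor(im,cv2.COLOR_RGB2GRAY).astype(np.float32)
for x in(412,404):
    y=np.arange(305,402,2.);q=proj(c,np.c_[0*y+x,y,0*y+0]).astype(np.float32)
    print(x,cv2.remap(g,q[None,:,0],q[None,:,1],1)[0].astype(int).tolist())
```

```text
30.3167 [435.7 353.   21.4] [ 0.5  0.1 -4.9] 0.6028023244861078
[254.7 245.7] [436.8 353.2  66.3]
0 (array([436.5, 355.1]), np.float64(39.9), np.int64(49), 51)
7 (array([434.5, 355.1]), np.float64(38.9), np.int64(49), 51)
412 [216, 215, 217, 218, 218, 218, 218, 219, 216, 158, 86, 76, 73, 67, 78, 105, 144, 152, 153, 147, 154, 155, 145, 117, 117, 112, 111, 112, 112, 105, 104, 108, 106, 108, 106, 89, 66, 58, 61, 60, 69, 126, 169, 178, 179, 181, 184, 184, 183]
404 [219, 219, 219, 215, 207, 218, 220, 221, 218, 217, 219, 219, 210, 159, 95, 78, 76, 71, 72, 69, 65, 65, 67, 69, 69, 68, 65, 61, 63, 60, 60, 61, 61, 64, 63, 62, 82, 127, 154, 156, 155, 157, 178, 185, 184, 185, 186, 187, 187]
```

arm_command --delta_pos '[[0, 0.007, -0.02], [0, 0.007, -0.05], [0, 0.007, -0.08], [0, 0.007, -0.105], [0, 0.007, -0.12]]' --delta_rot '[[0, 0, 0], [0, 0, 0], [0, 0, 0], [0, 0, 0], [0, 0, 0]]' --claw '[1, 1, 1, 1, 1]'

```text
t: 30.78
eef_pos: [435.0, 354.4, -10.5]
tcp_rot: [-3.141, -0.001, 3.142]
ft_force: [-2.0, -4.5, 21.7]
opening: 0.604
grip_force: 30.0
```

arm_command --delta_pos '[[0, 0, -0.002], [0, 0, -0.004], [0, 0, -0.006], [0, 0, -0.006], [0, 0, -0.006]]' --delta_rot '[[0, 0, 0], [0, 0, 0], [0, 0, 0], [0, 0, 0], [0, 0, 0]]' --claw '[1, 1, 1, 1, 1]'

```text
t: 31.2
eef_pos: [435.2, 354.5, -10.7]
tcp_rot: [-3.141, -0.0, 3.141]
ft_force: [-2.3, -2.7, -0.3]
opening: 0.604
grip_force: 30.0
```

arm_command --delta_pos '[[0, 0, 0], [0, 0, 0], [0, 0, 0], [0, 0, 0.01], [0, 0, 0.05]]' --delta_rot '[[0, 0, 0], [0, 0, 0], [0, 0, 0], [0, 0, 0], [0, 0, 0]]' --claw '[0.34, 0.29, 0.25, 0.22, 0.22]'

```text
t: 31.62
eef_pos: [435.0, 354.5, 1.2]
tcp_rot: [-3.141, -0.001, 3.141]
ft_force: [-0.4, -0.8, -0.3]
opening: 0.777
grip_force: 0.0
```

arm_command --delta_pos '[[0.02, -0.02, 0.1], [0.05, -0.08, 0.25], [0.08, -0.16, 0.4], [0.1, -0.24, 0.54], [0.1, -0.3, 0.6]]' --delta_rot '[[0, 0, 0], [0, 0, 0], [0, 0, 0], [0, 0, 0], [0, 0, 0]]' --claw '[0.22, 0.22, 0.22, 0.22, 0.22]'

```text
t: 32.03
eef_pos: [462.3, 279.1, 156.9]
tcp_rot: [3.139, 0.006, 3.141]
ft_force: [-0.7, -0.3, -0.3]
opening: 0.78
grip_force: 0.0
```

arm_command --delta_pos '[[0, 0, 0], [0, 0, 0], [0, 0, 0], [0, 0, 0], [0, 0, 0]]' --delta_rot '[[0, 0, 0], [0, 0, 0], [0, 0, 0], [0, 0, 0], [0, 0, 0]]' --claw '[0.22, 0.22, 0.22, 0.22, 0.22]'

```text
t: 32.45
eef_pos: [459.8, 280.2, 150.6]
tcp_rot: [-3.141, -0.002, -3.141]
ft_force: [0.9, -0.1, 0.3]
opening: 0.778
grip_force: 0.0
```

Run:
```python
from h import *
im,c=snap('w18')
for p in plugs(im):
    q=ray('wrist',*p,35,c).round(1)
    if 400<q[0]<570 and 220<q[1]<380:print(p.round(1),q)
for n,x,y,r in(('b',436,355,40),('c',543.5,298,34.5),('e',429.5,237,23.5)):print(n,arcs(im,c,x,y,0,r))
a=cv2.resize(im[90:250,160:360][:,:,::-1],(500,400),interpolation=cv2.INTER_CUBIC)
sc=read_camera('scene');b=cv2.resize(sc[120:320,160:330][:,:,::-1],(300,353),interpolation=cv2.INTER_CUBIC)
o=np.zeros((400,800,3),np.uint8);o[:,:500]=a;o[:353,500:]=b;cv2.imwrite('pics/w18.png',o)
```

```text
32.45 [459.8 280.2 150.6] [ 0.9 -0.1  0.3] 0.777726701785401
[214.6 156.4] [429.6 237.   35. ]
[322.6 162.9] [436.3 354.8  35. ]
[269.6 254.1] [544.9 298.   35. ]
b (array([437.4, 356.3]), np.float64(40.6), np.int64(51), 51)
c (array([545.4, 298.6]), np.float64(34.3), np.int64(51), 51)
e (array([429.8, 236.7]), np.float64(23.1), np.int64(51), 51)
```

View pics/w18.png

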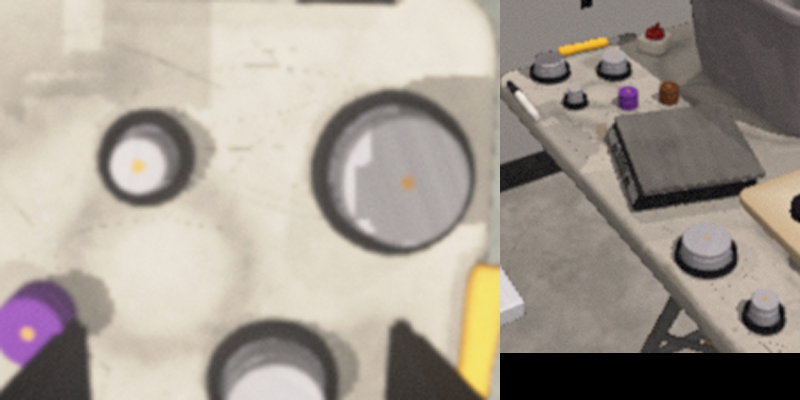

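All five weights stand upright in their own cases, within about 2 mm of centre, the scale pan is empty and the gripper is clear. I'll hand in.

```bash
python3 -c "
from cell import *
print(job_done())"
```

```text
the job is handed in; nothing more can be done
None
```

The job is handed in: all five weights stand upright in their own cases, each about 2 mm or less from centre in the last camera check, and nothing was dropped or tipped; the judge's verdict was not shown.

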